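# Stack the two tiers of a pulse-amplifier cell on its tie rods

## Task

Build the two-tier stack: seat the open capacitor tray on the base with each corner hole over its own rod, pack the low capacitor block into the tray's empty bay so that nothing stands above the rim, and then seat the driver tray on top of it over the same four rods. Each tray must lie flat and fully down; carry the trays level, lower the trays and the block into place rather than letting them drop, and leave everything else on the bench where it lies.

Things in the scene. Friction and masses are not known exactly. Their poses are not given: they have to be found in the camera images.
- stack_base: Fixed grey steel base plate, 216 x 150 x 12 mm. Origin: centre of its underside; z up. Four steel rods, 8 mm thick, stand at (x, y) = (86, 50), (86, -50), (-86, 34), (-86, -34) mm: wide pair at +x, narrow pair at -x. Collars round them, tops 20 mm above the origin, carry the lower tray. The rods taper over their last 10 mm to tips 3 mm wide, 100 mm above the origin.
- cap_tray: Lower tier: open aluminium tray, 0.55 kg. Origin: centre of its underside; z up. Plate 200 (x) x 136 (y) x 5 mm, with 12 mm holes at (x, y) = (86, 50), (86, -50), (-86, 34), (-86, -34) mm, to match the rods. On it a box 148 (x) x 136 (y) mm, walls 3 mm, rim at z = 57 mm. Bays at both ends, -x one packed, +x one empty; well between. Fits one way round; seated: axes as the base's, origin 20 mm above the base's.
- cap_bar (a point): Middle of the top of the lower tray's carry bar, 54 mm straight above the tray's origin; axes as the tray's. The bar is 46 mm long in x, 10 mm thick in y, 14 mm deep, on two legs, in the middle of the well: pinch it across y from above. The well is 48 mm long in x, 130 mm wide in y, its floor at z = 5 mm. The tray about balances here.
- bay (a point): Centre of the floor of the lower tray's empty bay, 49 mm in +x and 5 mm in z from the tray's origin; axes as the tray's. The bay is 44 mm (x) x 130 mm (y), its floor 52 mm below the rim; the wall towards the well is only 15 mm high. The low block belongs here, origin at this point, long side along y, either way round.
- cap_block: The low capacitor block, white plastic, 38 mm (x) x 120 mm (y), body 28 mm high, 0.2 kg, lying on its flat underside. Origin: centre of its underside; z up. Across the middle of its top stands an aluminium terminal bridge, 32 mm long in x, 10 mm thick in y, its top 50 mm above the origin: pinch it across y from above.
- tall_block: The tall capacitor block: same make and outline as the low one, but its body is 52 mm and its bridge top 74 mm high, so that it would stand above the tray's rim. A bystander: leave it alone. Origin: centre of its underside.
- driver_tray: Upper tier: aluminium driver tray, 0.5 kg, with two heat sinks up to z = 31 mm at its x ends. Origin: centre of its flat underside; z up. Plate 200 (x) x 136 (y) x 5 mm, with 12 mm holes at (x, y) = (86, 50), (86, -50), (-86, 34), (-86, -34) mm, to match the rods. Fits one way round. Seated on the lower tray's rim: axes as the base's, origin 77 mm above the base's.
- driver_bar (a point): Middle of the top of the driver tray's carry bar, 50 mm straight above the tray's origin; axes as the tray's. The bar is 46 mm long in x, 10 mm thick in y, 14 mm deep, on two legs: pinch it across y from above. Heat sinks begin 30 mm either side in x. The tray balances here.
- spray_can: Bystander: upright spray can, 52 mm across, 170 mm high, the tallest loose thing. Origin: centre of its underside.
- screw_jar: Bystander: jar of screws, 68 mm across, 85 mm high. Origin: centre of its underside.
- spanner: Bystander: steel spanner lying flat, 190 mm long in x. Origin: its middle.
- screwdriver: Bystander: screwdriver lying flat, 190 mm long in x, handle 26 mm thick. Origin: its middle.
- pliers: Bystander: yellow-handled long-nose pliers lying flat, 155 mm long in x, 55 mm wide, 12 mm high. Origin: near its middle.
Things that resemble listed ones, but are neither listed nor needed, are in the scene too. What is shaped like the cap_block but blue or green is not meant.

How it is judged:
On the way:
1. the capacitor tray is fully down over all four rods with the low block packed in its bay below the rim (x of cap_tray in the frame of stack_base between -0.005 and 0.005 m and y of cap_tray in the frame of stack_base between -0.005 and 0.005 m and z of cap_tray in the frame of stack_base between 0.0175 and 0.0225 m and angle between the x axis of cap_tray and the x axis of stack_base, either way round below 0.05 rad and angle between cap_tray's own z axis and vertical below 0.03 rad and x of cap_block in the frame of cap_tray between 0.044 and 0.054 m and y of cap_block in the frame of cap_tray between -0.006 and 0.006 m and z of cap_block in the frame of cap_tray between 0.002 and 0.008 m and angle between cap_block's own z axis and vertical below 0.05 rad), for 0.2 s.
At the end, for the whole second after the job is handed in: Both trays are over all four rods, released and at rest: the capacitor tray on the collars, the driver tray on its rim, each within 5 mm sideways, 3 mm in height (lower tray 2.5), 0.05 rad in yaw and 0.03 rad of level; the low block lies flat in the bay within 5 mm in x, 6 in y, 3 in z (all of step 1 and x of driver_tray in the frame of stack_base between -0.005 and 0.005 m and y of driver_tray in the frame of stack_base between -0.005 and 0.005 m and z of driver_tray in the frame of stack_base between 0.074 and 0.08 m and angle between the x axis of driver_tray and the x axis of stack_base, either way round below 0.05 rad and angle between driver_tray's own z axis and vertical below 0.03 rad and linear speed of each of cap_tray, driver_tray, cap_block below 0.02 m/s); the robot touches nothing.
It fails at once if a tray is tipped by more than 0.4 rad (angle between any of cap_tray, driver_tray's own z axis and vertical above 0.4 rad).
It fails at once if a tray drops down the rods, or the block into the bay (faster than 0.3 m/s there) ((horizontal distance between cap_tray and stack_base below 0.015 m and z of cap_tray in the frame of stack_base below 0.095 m and linear speed of cap_tray above 0.3 m/s) or (horizontal distance between driver_tray and stack_base below 0.015 m and z of driver_tray in the frame of stack_base below 0.095 m and linear speed of driver_tray above 0.3 m/s) or (horizontal distance between cap_block and bay below 0.02 m and z of cap_block in the frame of cap_tray below 0.05 m and linear speed of cap_tray below 0.1 m/s and linear speed of cap_block above 0.3 m/s)).
It fails at once if one of the bystanders is moved by more than 40 mm (distance of any of tall_block, spray_can, screw_jar, spanner, screwdriver, pliers from where it was at the start of the episode above 0.04 m).
It also fails if it takes over 72 s, if anything falls off the work surface, if the arm or the gripper's body presses on something with over 40 N, if the wrist force passes 120 N, or if a joint passes its speed limit or range.

## Robot

A 6-joint arm with a two-finger parallel gripper is mounted at the origin on the work surface. World frame = base frame: x ahead of the robot, y to its left, z up, the work surface at z = 0. Lengths are in m, angles in rad, forces in N, time in s.
With the tool pointing down it reaches from about 0.375 to 0.975 m from the base axis. Payload 3.8 kg.
Tool frame: the origin (TCP) lies on the centre line of the jaws, within the pads' length; the fingertips stand 25 mm ahead of it and the grasp point (between the pads) lies 6 mm ahead of it; z points along the fingers, y is the direction in which the jaws open and shut (so a half turn about z gives the same grasp; the last joint's range is limited). The gripper opens to 85 mm and grips with 20 to 120 N. Pads are 22 mm wide; open, the fingers measure 114 mm over their backs; the gripper's body (76 mm by 85 mm) begins 54 mm behind the grasp point. The pads swing forward as they close: fully open they stand 13 mm farther back than shut.
Start: joints at [-1.197, 0.264, 1.604, -0, 1.274, -0.037], TCP at [0.27, -0.619, 0.256] pointing down, gripper open.
Joint ranges: [-2.63, 2.63], [-0.94, 2.18], [0.31, 2.57], [-1.31, 4.45], [0, 2.66], [-2.55, 2.55]. Speed limits (rad/s): [2.57, 2.57, 3.14, 3.14, 3.14, 3.14].

## Interface

Orientations are given as a rotation vector (axis times angle).
In Python, from workcell import bot gives the robot as it stands.
- The arm moves only by the tool servo_tool, never from a script. Its argument "moves" is a list of rows, each a list of 3 entries, a list of its own where there are three numbers: the closure in counts, from 0 (fully open) to 255 (shut), then the shift along the tool's x, y, z in m, then the turn about the tool's z in rad. A call has exactly 8 rows; each row shifts and turns the pose as measured when the row begins, along the tool's axes as they then stand; what a row does not reach is not made up. A row lasts 1/12 s, in which the tool goes at most 41.7 mm and 7.16 degrees, less where a joint would pass 70% of its speed; a pose out of reach is approached as far as the arm can. A call is refused whole if a number of a shift passes 0.0417 or a number of a turn 0.125, either way. A call with a gripper value outside its range is refused whole. The fingers move at their own pace and stop on an object; "newtons" is the grip in N (left out, the last holds). Time passes only in rows, so rows that do not move let the fingers close, or fill a call up. It gives the time, the measured TCP pose, the force and the opening at its end, in the units of the state.
- bot.read_state(): the state, without advancing time (a new reading comes with each control period).
- bot.read_camera(name): name is "side" or "top" or "wrist"; returns a dict with "pixels" (420x560x3 uint8, red, green, blue), "depth" (420x560 float32, m along the optical axis (not along the pixel's ray), 0 where there is no reading), "intrinsics" (3x3 intrinsics, pixels), "dist" ([k1, k2, p1, p2, k3] as OpenCV has them; the pictures are not rectified), "R" (3x3) and "t" (3): a world point X has camera coordinates R X + t. Camera axes: x right, y down, z forward; pixel columns grow to the right and rows downward; lengths in m; the calibration is good to about 2 mm. A picture is of the moment at which its call begins.
- bot.finish_job(): hands the job in, once; it reports no verdict.
The state is a dict: "time": time; "q": joint angles; "joint_vel": joint speeds; "joint_torque": joint torques, N m; "tool_pos": TCP position; "tcp_rot": TCP orientation; "wrist_force": force on the tool from outside, world axes, zero at the start; "torque": the same for the moment, N m; "width": opening from 0.0 (shut) to 1.0 (fully open).
Only numpy, scipy, OpenCV 4.12 (cv2) and the standard library are available. Lean on these libraries where they do the work, as an engineer would, in place of code of your own. Each camera call takes 0.05 s, during which the arm holds its last target.

## Working session

There is one attempt and no reset: what is moved stays moved. The work goes in short steps, Python scripts to look and compute and a tool call to move; the robot and the scene stay as the last step left them, time stands still between calls to the robot, and variables do not carry over. Pictures are saved under pics/ and viewed, and the job is handed in when it is done.

Besides the shell and the picture viewer there is one more tool, called after ">>>" by a JSON object that holds its "name" and its "arguments", one argument or row to a line. servo_tool: Moves the arm, as the interface text tells. Its arguments: {"type":"object","properties":{"moves":{"type":"array","items":{"type":"array"}},"newtons":{"type":"number"}},"required":["moves"]}

```bash
mkdir -p pics; ls
python3 - <<'E'
from workcell import bot
import cv2,numpy as np,pickle
s=bot.read_state(); print(s)
for n in ["side","top","wrist"]:
    c=bot.read_camera(n); pickle.dump(c,open(f'{n}0.pkl','wb'))
    cv2.imwrite(f'pics/{n}0.png',cv2.cvtColor(c["pixels"],cv2.COLOR_RGB2BGR))
    print(n,c["intrinsics"].tolist(),c["dist"],c["R"].tolist(),c["t"])
E
```

```text
pics
{'time': 0.0, 'q': array([-1.19690525e+00,  2.64763593e-01,  1.60537938e+00, -1.97800699e-05,
        1.27371578e+00, -3.68582044e-02]), 'joint_vel': array([-0.00156846,  0.00015443,  0.00089698, -0.00053563, -0.00211596,
       -0.00177929]), 'joint_torque': array([-1.14334856e-03, -5.15112519e+01, -3.67316973e+01, -3.78317991e-04,
        1.28123554e-02, -8.26000900e-06]), 'tool_pos': array([ 0.26929401, -0.61821044,  0.25495204]), 'tcp_rot': array([-3.07338512e+00, -6.40231350e-01,  6.25846509e-04]), 'wrist_force': array([ 0.57453785, -0.09989436,  0.31639393]), 'torque': array([ 0.00243717, -0.06318572,  0.01058124]), 'width': 0.9957026562564617}
side [[396.39981407484424, 0.0, 275.6544323858126], [0.0, 396.39981407484424, 205.76898110685698], [0.0, 0.0, 1.0]] [0.00121326 0.         0.         0.         0.        ] [[-0.8659494850014081, -0.499735518525471, 0.019897259858459405], [-0.3138087217984949, 0.511933918678157, -0.7996547686533363], [0.38942980824404183, -0.6987045687777524, -0.6001302775398886]] [0.38334348 0.21451182 0.80314619]
top [[394.18794006420154, 0.0, 277.78874060989756], [0.0, 394.18794006420154, 208.56572873034025], [0.0, 0.0, 1.0]] [-0.095839  0.        0.        0.        0.      ] [[0.12091091821192183, -0.9926612158890739, -0.0020640559040933227], [-0.9678656189366576, -0.1174283255291045, -0.2223662115605501], [0.22049193531172648, 0.028884231564227716, -0.974961028774706]] [-0.09739539  0.47923135  0.92288279]
wrist [[353.83666068417256, 0.0, 275.965531687671], [0.0, 353.83666068417256, 209.93322445298813], [0.0, 0.0, 1.0]] [-0.03914642  0.          0.          0.          0.        ] [[0.39972993729426354, -0.9166242388373953, -0.003997750178751058], [-0.8687578327959226, -0.38023976936612325, 0.31729725140336673], [-0.29236245515876, -0.12336013362575857, -0.9483177063860925]] [-0.67323391 -0.04089741  0.38278102]
```

View pics/side0.png

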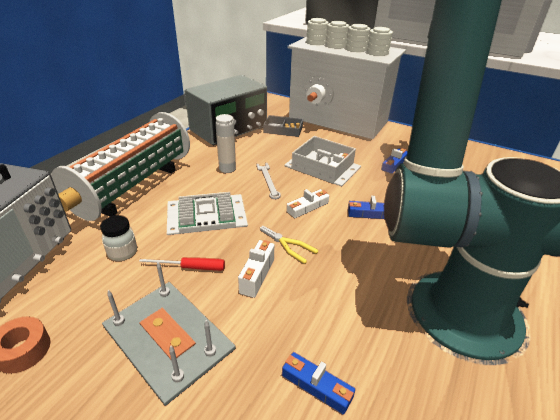

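View pics/top0.png

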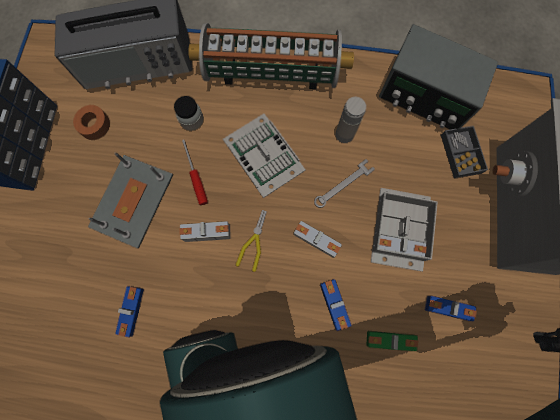

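View pics/wrist0.png

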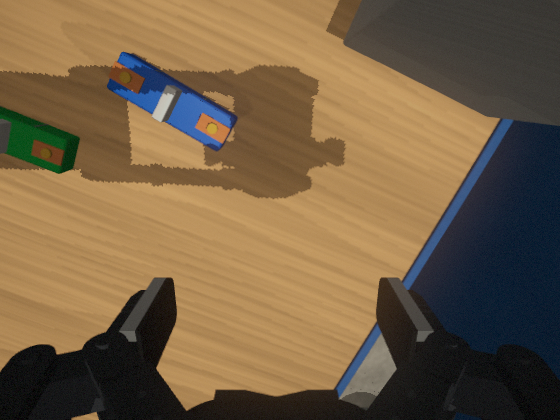

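Candidates for the low block: white pieces at top (205,230) and (318,238). The blue pieces at (130,311), (336,303) and (451,306) and the green one at (392,341) are excluded by colour. I'll use depth heights to tell the two white ones apart.

```bash
cat > h.py <<'E'
import numpy as np,cv2,pickle
from scipy.optimize import least_squares
def cloud(c):
    K=c["intrinsics"];h,w=c["depth"].shape
    u,v=np.meshgrid(np.arange(w),np.arange(h))
    p=cv2.undistortPoints(np.stack([u,v],-1).reshape(-1,1,2).astype(float),K,c["dist"]).reshape(h,w,2)
    d=c["depth"];X=np.dstack([p[...,0]*d,p[...,1]*d,d])
    return (X-c["t"])@c["R"]
def proj(c,X):
    X=np.atleast_2d(np.asarray(X,float))
    r,_=cv2.Rodrigues(c["R"])
    return cv2.projectPoints(X,r,c["t"],c["intrinsics"],c["dist"])[0].reshape(-1,2)
def body2w(p,z,pts):
    x,y,a=p;ca,sa=np.cos(a),np.sin(a);pts=np.asarray(pts,float)
    return np.c_[x+ca*pts[:,0]-sa*pts[:,1],y+sa*pts[:,0]+ca*pts[:,1],z+pts[:,2]]
def fit(obs,z,p0):
    # obs: list of (cam, body pts, pixels)
    def f(p):
        return np.concatenate([(proj(c,body2w(p,z,b))-np.asarray(px)).ravel() for c,b,px in obs])
    r=least_squares(f,p0,loss='soft_l1');return r.x,r.fun
def crop(c,u0,v0,u1,v1,s,name):
    im=cv2.cvtColor(c["pixels"],cv2.COLOR_RGB2BGR)[v0:v1,u0:u1]
    cv2.imwrite(name,cv2.resize(im,None,fx=s,fy=s,interpolation=cv2.INTER_CUBIC))
E
python3 - <<'E'
from h import *
c=pickle.load(open('top0.pkl','rb'));W=cloud(c)
for n,(u,v) in dict(tray=(402,228),base=(130,200),dr=(262,153),wA=(211,229),wA2=(190,231),wB=(318,238),wB2=(304,231),table=(280,300),can=(355,102),jar=(186,104)).items():
    print(n,np.round(W[v,u],4), np.round(np.median(W[v-2:v+3,u-2:u+3].reshape(-1,3),0),4))
crop(c,365,180,445,275,8,'pics/t_tray.png')
crop(c,215,105,315,205,6,'pics/t_dr.png')
crop(c,80,145,180,250,6,'pics/t_base.png')
crop(c,170,205,350,265,4,'pics/t_blk.png')
E
```

```text
tray [ 0.4868 -0.3654  0.001 ] [ 0.4839 -0.3618  0.0048]
base [0.4721 0.3504 0.0165] [0.4721 0.3512 0.016 ]
dr [0.6467 0.0236 0.0031] [0.6414 0.0229 0.0066]
wA [0.4169 0.1182 0.0522] [0.4167 0.1182 0.0526]
wA2 [0.4053 0.1687 0.0539] [0.4053 0.1687 0.0534]
wB [ 0.4268 -0.1454  0.0502] [ 0.4274 -0.1454  0.0492]
wB2 [ 0.4434 -0.1104  0.0306] [ 0.4433 -0.11    0.0309]
table [ 0.2677 -0.0711  0.0015] [ 0.2677 -0.0711 -0.0012]
can [ 0.739  -0.1914  0.1672] [ 0.7377 -0.1914  0.1698]
jar [0.7277 0.2298 0.084 ] [0.7277 0.2298 0.0845]
```

View pics/t_tray.png

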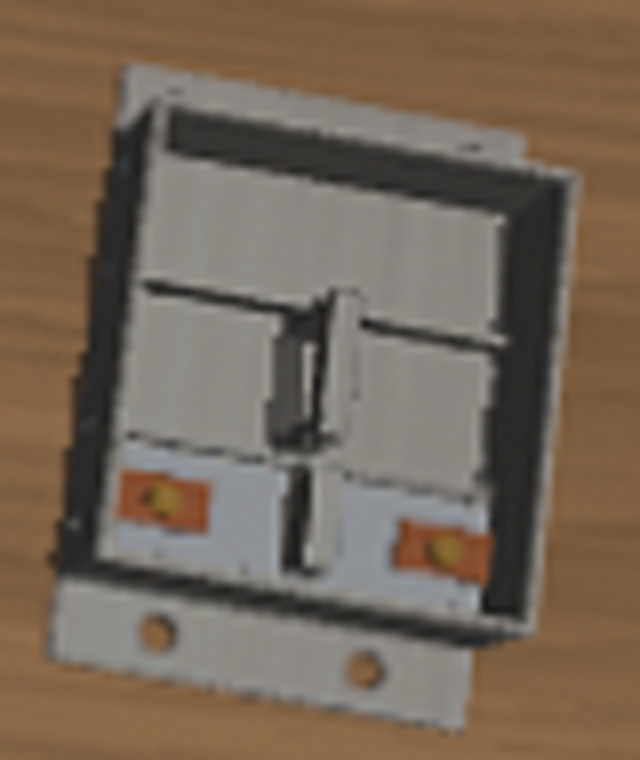

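View pics/t_dr.png

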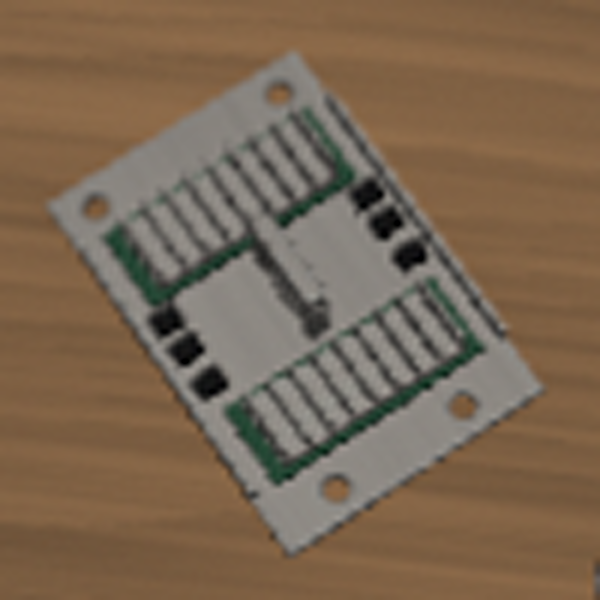

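View pics/t_base.png

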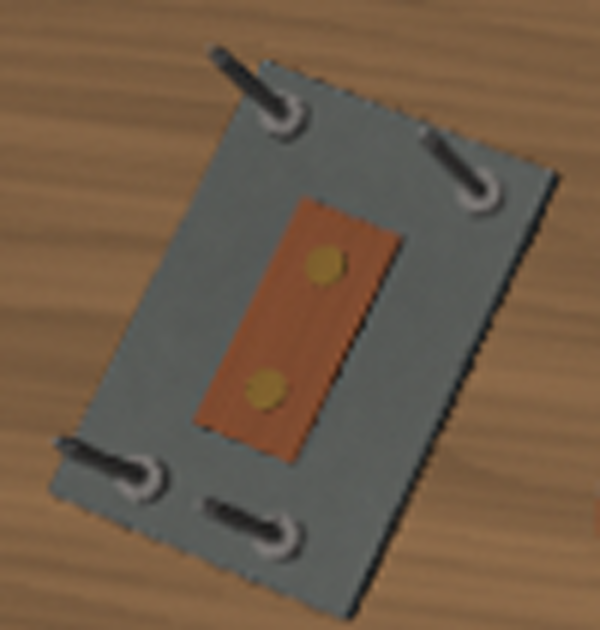

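View pics/t_blk.png

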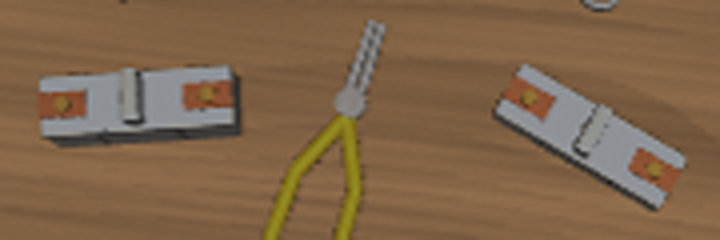

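The top crops show the low block at (318,238), height about 30 mm, and the tall one at (205,230), about 53 mm. The capacitor tray's packed bay faces image bottom. The wide hole pair is at the top for the base and upper left for the driver tray. Next I fit the poses.

```bash
cat >> h.py <<'E'
def cp(pts,u0,v0,s): return (np.asarray(pts,float)+.5)/s-.5+np.array([u0,v0])
H=np.array([[86,50,0],[86,-50,0],[-86,34,0],[-86,-34,0]])/1000.
E
python3 - <<'E'
from h import *
c=pickle.load(open('top0.pkl','rb'))
b20=H+[0,0,.02];b100=H+[0,0,.1]
p,r=fit([(c,b20,cp([(283,113),(479,190),(145,478),(278,535)],80,145,6)),(c,b100,cp([(215,50),(430,132),(63,440),(207,503)],80,145,6))],0,[.47,.35,0]);print('base',p,np.round(r,1))
p2,r=fit([(c,H+[0,0,.005],cp([(95,207),(279,93),(337,488),(462,405)],215,105,6))],0,[.64,.02,.6]);print('drv',p2,np.round(r,1))
bt=np.array([[-86,34,5],[-86,-34,5],[-100,68,5],[-100,-68,5],[74,68,57],[74,-68,57],[-74,-68,57],[-74,68,57]])/1000.
p3,r=fit([(c,bt,cp([(157,633),(366,668),(50,657),(465,730),(155,102),(580,175),(530,635),(100,555)],365,180,8))],0,[.48,-.36,-.1]);print('tray',p3,np.round(r,1))
W=cloud(c)
# block: top-surface points
s=pickle.load(open('side0.pkl','rb'));
P=np.vstack([cloud(s).reshape(-1,3),W.reshape(-1,3)])
m=(abs(P[:,0]-.427)<.09)&(abs(P[:,1]+.145)<.09)&(P[:,2]>.022)&(P[:,2]<.034)
q=P[m][:,:2]
rc=cv2.minAreaRect((q*1000).astype(np.float32));print('blk',rc,m.sum())
pb=np.array([[19,60,28],[-19,60,28],[19,-60,28],[-19,-60,28]])/1000.
# crop4 corners u0=170 v0=205
px=cp([(521,66),(686,158),(660,208),(496,110)],170,205,4)
# ends
body=np.array([[19,60,28],[19,-60,28],[-19,-60,28],[-19,60,28]])/1000.
p4,r=fit([(c,body,px)],0,[.427,-.145,-.5]);print(p4,np.round(r,1))
for nm,q in (('base',p),('drv',p2),('tray',p3),('blk',p4)):
    print(nm,np.round(q,4))
# side overlay
im=cv2.cvtColor(s["pixels"],cv2.COLOR_RGB2BGR);im=cv2.resize(im,None,fx=2,fy=2)[200:840,150:900]
def dot(X,col):
    for u,v in proj(s,X): cv2.circle(im,(int(2*u+.5-150),int(2*v+.5-200)),2,col,-1)
dot(body2w(p,0,b20),(0,0,255));dot(body2w(p,0,b100),(0,255,0));dot(body2w(p2,0,H+[0,0,.005]),(0,0,255));dot(body2w(p3,0,bt),(0,0,255));dot(body2w(p4,0,body),(0,0,255))
cv2.imwrite('pics/ov.png',im[:600])
E
```

```text
base [ 0.47394105  0.35133838 -0.25359536] [ 0.3 -0.   0.7 -0.  -0.1  0.   0.5  0.1 -0.1 -0.2 -0.6 -0.2 -0.5  0.2
 -0.1  0. ]
drv [0.64417175 0.01991824 0.71925069] [ 0.1  0.  -0.1 -0.1 -0.1  0.   0.2  0. ]
tray [ 0.48473483 -0.36222494 -0.06088566] [ 0.1  0.  -0.   0.3 -0.3  0.1 -0.1  0.2  0.2 -0.9 -0.1 -0.4  0.5  0.
 -0.3  0.4]
blk ((428.5544738769531, -146.5445556640625), (123.44601440429688, 40.16363525390625), 66.43528747558594) 1055
[ 0.42920443 -0.14533474 -0.41095325] [ 0.3 -1.1  0.6 -0.2 -0.1  0.4 -1.   0.7]
base [ 0.4739  0.3513 -0.2536]
drv [0.6442 0.0199 0.7193]
tray [ 0.4847 -0.3622 -0.0609]
blk [ 0.4292 -0.1453 -0.411 ]
```

View pics/ov.png

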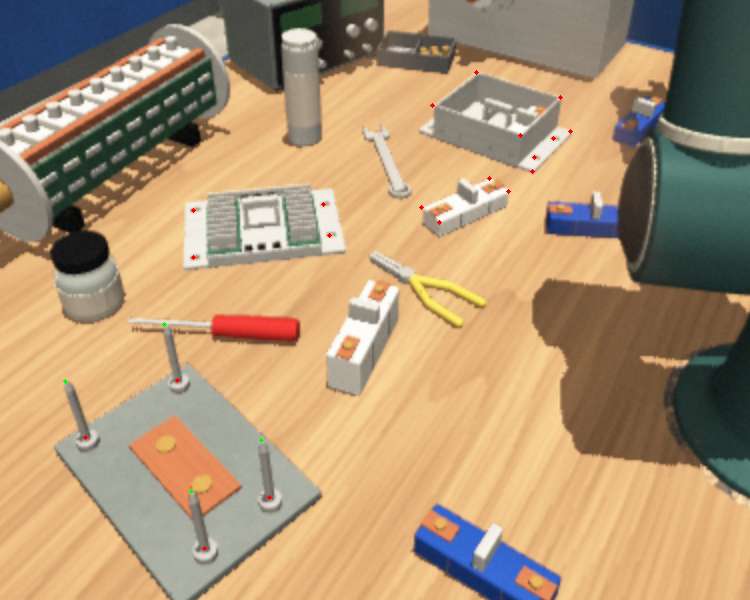

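Top-camera poses also land on their features in the side view. Now I set up motion helpers.

```bash
cat > m.py <<'E'
import sys,numpy as np
from workcell import bot
from scipy.spatial.transform import Rotation as Ro
def go(x,y,z,th):
    s=bot.read_state();R=Ro.from_rotvec(s["tcp_rot"]).as_matrix()
    cur=np.arctan2(R[1,1],R[0,1]);d=th-cur
    d=(d+np.pi)%(2*np.pi)-np.pi
    dw=np.array([x,y,z])-s["tool_pos"]
    print('t',round(s["time"],2),'pos',np.round(s["tool_pos"],4),'th',round(cur,4),'tilt',np.round(R[:2,2],4),'q',np.round(s["q"],2),'w',round(s["width"],3),'F',np.round(s["wrist_force"],1))
    print('world d',np.round(dw,4),'tool d now',np.round(R.T@dw,4),'turn',round(-d,4))
    # with full turn executed linearly over n rows
    return R.T@dw,-d
if __name__=='__main__':
    a=[float(v) for v in sys.argv[1:5]];go(*a)
    if len(sys.argv)>5:
        # plan rows: n rows simulate open-loop, turn rate limited
        n=int(sys.argv[5]);s=bot.read_state();R=Ro.from_rotvec(s["tcp_rot"]).as_matrix();p=s["tool_pos"].copy()
        cur=np.arctan2(R[1,1],R[0,1]);d=-((a[3]-cur+np.pi)%(2*np.pi)-np.pi)
        for i in range(n):
            k=n-i;dw=(np.array(a[:3])-p)/k;tn=np.clip(d/k,-.12,.12)
            sh=np.clip(R.T@dw,-.041,.041)
            sh=np.round(sh,3);print([float(v) for v in sh],round(float(tn),3))
            p=p+R@sh;R=R@Ro.from_rotvec([0,0,tn]).as_matrix();d-=tn
E
python3 m.py .485 -.362 .30 1.510 24
python3 - <<'E'
from h import *
from workcell import bot
from scipy.spatial.transform import Rotation as Ro
c=pickle.load(open('wrist0.pkl','rb'));s=bot.read_state();R=Ro.from_rotvec(s["tcp_rot"]).as_matrix()
C=-c["R"].T@c["t"];print('cam in tool',R.T@(C-s["tool_pos"]),'axis',R.T@c["R"][2])
E
```

```text
t 0.15 pos [ 0.2694 -0.6183  0.2552] th -1.16 tilt [-0.0007  0.0017] q [-1.2   0.26  1.61 -0.    1.27 -0.04] w 0.999 F [0.3 0.2 0.1]
world d [0.2156 0.2563 0.0448] tool d now [ 0.3001 -0.149  -0.0445] turn -2.67
[0.013, -0.006, -0.002] -0.111
[0.013, -0.005, -0.002] -0.111
[0.014, -0.003, -0.002] -0.111
[0.014, -0.002, -0.002] -0.111
[0.014, -0.0, -0.002] -0.111
[0.014, 0.001, -0.002] -0.111
[0.014, 0.003, -0.002] -0.111
[0.013, 0.004, -0.002] -0.111
[0.013, 0.006, -0.002] -0.111
[0.012, 0.007, -0.002] -0.111
[0.011, 0.008, -0.002] -0.111
[0.01, 0.01, -0.002] -0.111
[0.009, 0.011, -0.002] -0.111
[0.008, 0.012, -0.002] -0.111
[0.006, 0.012, -0.002] -0.111
[0.005, 0.013, -0.002] -0.111
[0.003, 0.013, -0.002] -0.111
[0.002, 0.014, -0.001] -0.111
[0.0, 0.014, -0.002] -0.111
[-0.001, 0.014, -0.001] -0.111
[-0.002, 0.014, -0.002] -0.111
[-0.004, 0.013, -0.001] -0.111
[-0.006, 0.012, -0.002] -0.111
[-0.007, 0.012, -0.001] -0.111
cam in tool [ 8.29501686e-02  2.30905215e-05 -1.18057456e-01] axis [-0.31735922 -0.00192366  0.94830345]
```

>>> {"name": "servo_tool", "arguments": {
  "moves": [
    [0,[0.013,-0.006,-0.003],-0.111],
    [0,[0.013,-0.005,-0.003],-0.111],
    [0,[0.014,-0.003,-0.003],-0.111],
    [0,[0.014,-0.002,-0.003],-0.111],
    [0,[0.014,0,-0.003],-0.111],
    [0,[0.014,0.001,-0.003],-0.111],
    [0,[0.014,0.003,-0.003],-0.111],
    [0,[0.013,0.004,-0.002],-0.111]
  ],
  "newtons": 80
}}

```text
time: 0.82
tool_pos: [0.3399, -0.5278, 0.2733]
tcp_rot: [-2.46, -1.937, -0.002]
wrist_force: [-0.4, -0.2, 0.6]
width: 1.0
```

>>> {"name": "servo_tool", "arguments": {
  "moves": [
    [0,[0.013,0.006,-0.002],-0.115],
    [0,[0.012,0.007,-0.002],-0.115],
    [0,[0.011,0.008,-0.002],-0.115],
    [0,[0.01,0.01,-0.002],-0.115],
    [0,[0.009,0.011,-0.002],-0.115],
    [0,[0.008,0.012,-0.002],-0.115],
    [0,[0.006,0.012,-0.002],-0.115],
    [0,[0.005,0.013,-0.002],-0.115]
  ]
}}

```text
time: 1.48
tool_pos: [0.408, -0.4313, 0.287]
tcp_rot: [-1.275, -2.855, -0.015]
wrist_force: [0.3, -0.2, -0.1]
width: 0.996
```

```bash
python3 m.py .485 -.362 .30 1.510 8
```

```text
t 1.48 pos [ 0.408  -0.4313  0.287 ] th 0.7308 tilt [-0.0094  0.0145] q [-0.86  0.1   1.74  0.    1.32 -1.59] w 0.996 F [ 0.3 -0.2 -0.1]
world d [0.077  0.0693 0.013 ] tool d now [ 0.0004  0.1036 -0.0127] turn -0.7792
[0.0, 0.013, -0.002] -0.097
[-0.001, 0.013, -0.002] -0.097
[-0.002, 0.013, -0.001] -0.097
[-0.004, 0.012, -0.002] -0.097
[-0.005, 0.012, -0.001] -0.097
[-0.006, 0.011, -0.002] -0.097
[-0.007, 0.011, -0.001] -0.097
[-0.008, 0.01, -0.002] -0.097
```

>>> {"name": "servo_tool", "arguments": {
  "moves": [
    [0,[0,0.014,-0.002],-0.1],
    [0,[-0.001,0.014,-0.002],-0.1],
    [0,[-0.002,0.014,-0.002],-0.1],
    [0,[-0.004,0.013,-0.002],-0.1],
    [0,[-0.005,0.012,-0.002],-0.1],
    [0,[-0.006,0.011,-0.002],-0.1],
    [0,[-0.007,0.011,-0.001],-0.1],
    [0,[-0.008,0.01,-0.001],-0.1]
  ]
}}

```text
time: 2.15
tool_pos: [0.487, -0.3508, 0.2989]
tcp_rot: [0.004, -3.128, -0.029]
wrist_force: [-0.4, 0.5, 0.5]
width: 1.001
```

```bash
python3 m.py .485 -.362 .30 1.510
python3 - <<'E'
from h import *
from workcell import bot
c=bot.read_camera('wrist');pickle.dump(c,open('w1.pkl','wb'))
cv2.imwrite('pics/w1.png',cv2.cvtColor(c["pixels"],cv2.COLOR_RGB2BGR))
E
python3 m.py .485 -.362 .30 1.510
```

```text
t 2.15 pos [ 0.487  -0.3508  0.2989] th 1.5733 tilt [-0.0137  0.0188] q [-0.67  0.11  1.7   0.01  1.35 -2.24] w 1.001 F [-0.4  0.5  0.5]
world d [-0.002  -0.0112  0.0011] tool d now [ 0.0021 -0.0112 -0.0013] turn 0.0633
t 2.2 pos [ 0.4887 -0.3491  0.2991] th 1.5791 tilt [-0.0121  0.0201] q [-0.67  0.11  1.7   0.01  1.35 -2.25] w 0.997 F [0.8 0.9 1. ]
world d [-0.0037 -0.0129  0.0009] tool d now [ 0.0038 -0.0128 -0.0012] turn 0.0691
```

View pics/w1.png

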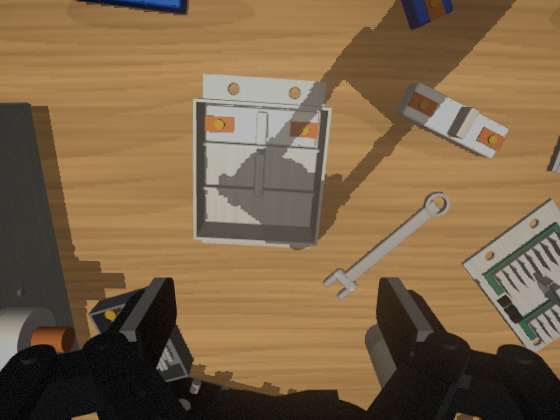

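Run:
```python
from h import *
c=pickle.load(open('w1.pkl','rb'))
crop(c,185,65,345,255,4,'pics/w1c.png'); crop(c,390,70,520,170,5,'pics/w1b.png')
```

```text
(no output)
```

View pics/w1c.png

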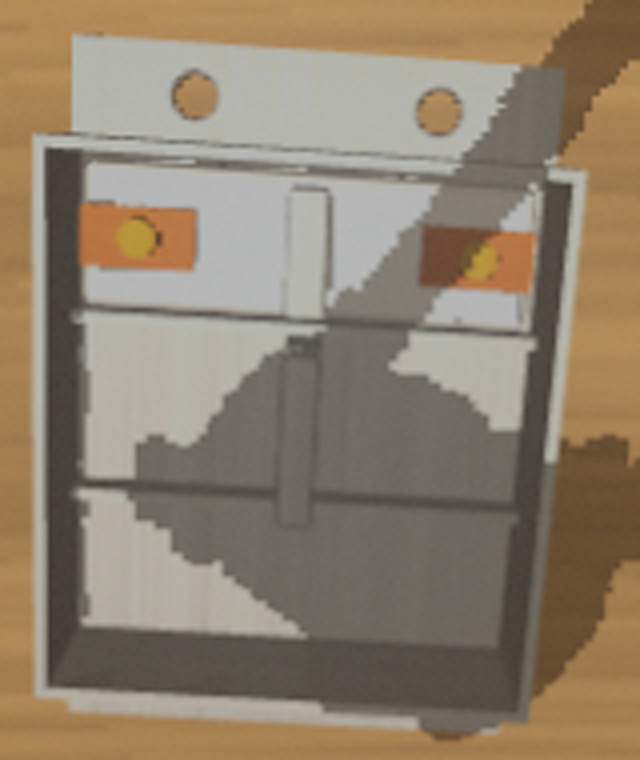

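View pics/w1b.png

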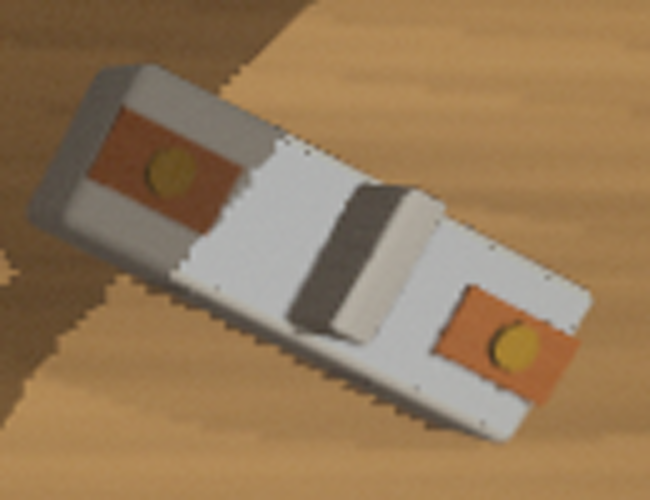

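Run:
```python
from h import *
c=pickle.load(open('w1.pkl','rb'));t=pickle.load(open('top0.pkl','rb'))
b=np.array([[-86,-34,5],[-86,34,5],[-74,-68,57],[-74,68,57],[74,-68,57],[74,68,57],[-100,-68,5],[-100,68,5],[-23,-5,54],[-23,5,54],[23,-5,54],[23,5,54]])/1e3
px=cp([(195,95),(439,112),(33,137),(586,172),(35,697),(525,722),(72,35),(565,68),(288,358),(318,358),(276,525),(309,525)],185,65,4)
p,r=fit([(c,b,px)],0,[.485,-.362,-.06]);print('tray',p.round(4),r.round(1).reshape(-1,2).tolist())
b=np.array([[-19,-60,28],[-19,60,28],[19,60,28],[19,-60,28],[-16,5,50],[16,5,50]])/1e3
px=cp([(148,65),(592,298),(505,440),(65,222),(440,203),(372,342)],390,70,5)
p,r=fit([(c,b,px)],0,[.43,-.145,-.4]);print('blk',p.round(4),r.round(1).reshape(-1,2).tolist())
```

```text
tray [ 0.4866 -0.3631 -0.0624] [[-0.2, 0.2], [-0.0, 0.1], [-0.0, -0.9], [0.2, -0.5], [-0.0, -0.1], [0.7, 0.2], [-0.1, -0.1], [0.0, 0.2], [-1.6, -0.6], [0.6, -0.0], [-0.7, 0.7], [0.5, 1.3]]
blk [ 0.4312 -0.1469 -0.4177] [[-0.5, -2.2], [1.7, -0.8], [0.4, 1.7], [-1.5, 0.1], [1.7, 0.1], [-1.2, 0.9]]
```

>>> {"name": "servo_tool", "arguments": {
  "moves": [
    [0,[0.001,-0.004,0.01],0.02],
    [0,[0.001,-0.004,0.02],0.02],
    [0,[0.001,-0.003,0.025],0.02],
    [0,[0,-0.002,0.025],0.01],
    [0,[0,0,0.025],0],
    [0,[0,0,0.02],0],
    [0,[0,0,0.01],0],
    [0,[0,0,0],0]
  ]
}}

```text
time: 2.87
tool_pos: [0.4798, -0.3636, 0.1545]
tcp_rot: [-0.143, -3.124, -0.026]
wrist_force: [-0.3, 0.9, 0.9]
width: 0.997
```

```bash
python3 m.py .486 -.3627 .058 1.509
```

```text
t 2.87 pos [ 0.4798 -0.3636  0.1545] th 1.4791 tilt [-0.0137  0.0171] q [-0.69  0.22  1.85  0.    1.09 -2.17] w 0.997 F [-0.3  0.9  0.9]
world d [ 0.0062  0.0009 -0.0965] tool d now [-0.0075 -0.0001  0.0964] turn -0.0299
```

>>> {"name": "servo_tool", "arguments": {
  "moves": [
    [100,[-0.003,0,0],-0.015],
    [100,[-0.003,0,0.01],-0.015],
    [100,[-0.001,0,0.015],0],
    [100,[0,0,0.02],0],
    [100,[0,0,0.02],0],
    [100,[0,0,0.015],0],
    [100,[0,0,0.01],0],
    [100,[0,0,0],0]
  ]
}}

```text
time: 3.53
tool_pos: [0.4928, -0.3697, 0.0682]
tcp_rot: [0.097, 3.14, 0.008]
wrist_force: [-0.0, 0.2, -0.3]
width: 0.605
```

```bash
python3 m.py .486 -.3627 .058 1.509
```

```text
t 3.53 pos [ 0.4928 -0.3697  0.0682] th 1.5093 tilt [0.0003 0.005 ] q [-0.69  0.33  1.89  0.01  0.92 -2.2 ] w 0.605 F [-0.   0.2 -0.3]
world d [-0.0068  0.007  -0.0102] tool d now [0.0072 0.0065 0.0103] turn 0.0003
```

>>> {"name": "servo_tool", "arguments": {
  "moves": [
    [100,[0.003,0.003,0.003],0],
    [100,[0.003,0.003,0.003],0],
    [100,[0.001,0.001,0.003],0],
    [100,[0,0,0.001],0],
    [100,[0,0,0],0],
    [100,[0,0,0],0],
    [100,[0,0,0],0],
    [100,[0,0,0],0]
  ]
}}

```text
time: 4.2
tool_pos: [0.4892, -0.3641, 0.0631]
tcp_rot: [0.095, 3.132, -0.001]
wrist_force: [0.4, 1.1, 0.0]
width: 0.608
```

```bash
python3 m.py .486 -.3627 .058 1.509
```

```text
t 4.2 pos [ 0.4892 -0.3641  0.0631] th 1.5098 tilt [ 0.0079 -0.0011] q [-0.68  0.32  1.91  0.01  0.9  -2.2 ] w 0.608 F [0.4 1.1 0. ]
world d [-0.0032  0.0014 -0.0051] tool d now [0.0033 0.0012 0.0051] turn 0.0008
```

>>> {"name": "servo_tool", "arguments": {
  "moves": [
    [100,[0.003,0.001,0.004],0],
    [100,[0.002,0.001,0.003],0],
    [100,[0.001,0,0.001],0],
    [140,[0,0,0],0],
    [200,[0,0,0],0],
    [255,[0,0,0],0],
    [255,[0,0,0],0],
    [255,[0,0,0],0]
  ],
  "newtons": 80
}}

```text
time: 4.87
tool_pos: [0.4829, -0.3621, 0.0547]
tcp_rot: [0.096, 3.132, -0.003]
wrist_force: [-0.1, 1.0, -1.4]
width: 0.1
```

```bash
python3 m.py .486 -.3627 .058 1.509
```

```text
t 4.87 pos [ 0.4829 -0.3621  0.0547] th 1.5095 tilt [ 0.0084 -0.0019] q [-0.69  0.32  1.93  0.    0.88 -2.2 ] w 0.1 F [-0.1  1.  -1.4]
world d [ 0.0031 -0.0006  0.0033] tool d now [-0.0032 -0.0004 -0.0033] turn 0.0005
```

>>> {"name": "servo_tool", "arguments": {
  "moves": [
    [255,[0,0,-0.003],0],
    [255,[0,0,-0.008],0],
    [255,[0,0,-0.015],0],
    [255,[0,0,-0.02],0],
    [255,[0,0,-0.025],0],
    [255,[0,0,-0.03],0],
    [255,[0,0.005,-0.03],0],
    [255,[0,0.01,-0.025],0]
  ]
}}

```text
time: 5.53
tool_pos: [0.4716, -0.3387, 0.1994]
tcp_rot: [-0.097, -3.116, -0.036]
wrist_force: [0.8, 0.0, -6.1]
width: 0.097
```

```bash
python3 m.py .474 .351 .22 1.317 22
```

```text
t 5.53 pos [ 0.4716 -0.3387  0.1994] th 1.5083 tilt [-0.0236  0.0236] q [-0.67  0.15  1.85  0.    1.18 -2.18] w 0.097 F [ 0.8  0.  -6.1]
world d [0.0024 0.6897 0.0206] tool d now [ 0.0407  0.6888 -0.0044] turn 0.1913
[0.002, 0.031, -0.0] 0.009
[0.002, 0.031, -0.0] 0.009
[0.002, 0.031, -0.0] 0.009
[0.003, 0.031, -0.0] 0.009
[0.003, 0.031, -0.0] 0.009
[0.003, 0.031, -0.0] 0.009
[0.003, 0.031, -0.0] 0.009
[0.004, 0.031, -0.0] 0.009
[0.004, 0.031, -0.0] 0.009
[0.004, 0.031, -0.0] 0.009
[0.005, 0.031, -0.0] 0.009
[0.005, 0.031, -0.0] 0.009
[0.005, 0.031, -0.0] 0.009
[0.005, 0.031, -0.0] 0.009
[0.006, 0.031, -0.001] 0.009
[0.006, 0.031, -0.0] 0.009
[0.006, 0.031, -0.001] 0.009
[0.007, 0.031, -0.0] 0.009
[0.007, 0.031, -0.001] 0.009
[0.007, 0.031, -0.0] 0.009
[0.007, 0.031, -0.001] 0.009
[0.007, 0.03, -0.0] 0.009
```

>>> {"name": "servo_tool", "arguments": {
  "moves": [
    [255,[0.001,0.016,-0.002],0.008],
    [255,[0.002,0.022,-0.002],0.008],
    [255,[0.002,0.028,-0.002],0.008],
    [255,[0.002,0.03,-0.001],0.008],
    [255,[0.003,0.03,-0.001],0.008],
    [255,[0.003,0.03,-0.001],0.008],
    [255,[0.003,0.03,-0.001],0.008],
    [255,[0.003,0.03,-0.001],0.008]
  ]
}}

```text
time: 6.2
tool_pos: [0.4708, -0.1179, 0.2202]
tcp_rot: [-0.214, -3.111, -0.027]
wrist_force: [1.3, -0.1, -6.9]
width: 0.102
```

```bash
python3 m.py .474 .351 .22 1.317
```

```text
t 6.2 pos [ 0.4708 -0.1179  0.2202] th 1.4335 tilt [-0.0217  0.0186] q [-0.3  -0.06  2.02  0.01  1.2  -1.74] w 0.102 F [ 1.3 -0.1 -6.9]
world d [ 3.200e-03  4.689e-01 -2.000e-04] tool d now [0.0608 0.4648 0.0089] turn 0.1165
```

>>> {"name": "servo_tool", "arguments": {
  "moves": [
    [255,[0.004,0.031,0],0.008],
    [255,[0.004,0.031,0],0.008],
    [255,[0.004,0.031,0],0.008],
    [255,[0.004,0.031,0],0.008],
    [255,[0.005,0.031,0],0.008],
    [255,[0.005,0.031,0],0.008],
    [255,[0.005,0.03,0],0.008],
    [255,[0.005,0.028,0],0.008]
  ]
}}

```text
time: 6.87
tool_pos: [0.4644, 0.1416, 0.2204]
tcp_rot: [-0.317, -3.088, -0.024]
wrist_force: [1.1, -0.4, -6.3]
width: 0.098
```

```bash
python3 m.py .474 .351 .22 1.317
```

```text
t 6.87 pos [0.4644 0.1416 0.2204] th 1.3657 tilt [-0.0358  0.0194] q [ 0.23 -0.05  2.02  0.03  1.2  -1.15] w 0.098 F [ 1.1 -0.4 -6.3]
world d [ 0.0096  0.2094 -0.0004] tool d now [0.0331 0.2069 0.0042] turn 0.0487
```

>>> {"name": "servo_tool", "arguments": {
  "moves": [
    [255,[0.004,0.028,0],0.007],
    [255,[0.004,0.027,0],0.007],
    [255,[0.004,0.025,0],0.007],
    [255,[0.004,0.025,0],0.007],
    [255,[0.004,0.022,0],0.007],
    [255,[0.003,0.017,0],0.007],
    [255,[0.002,0.01,0],0],
    [255,[0,0.004,0],0]
  ]
}}

```text
time: 7.53
tool_pos: [0.4645, 0.3125, 0.2172]
tcp_rot: [-0.372, -3.066, -0.013]
wrist_force: [0.6, -0.4, -6.9]
width: 0.098
```

```bash
python3 m.py .474 .351 .22 1.317
```

```text
t 7.53 pos [0.4645 0.3125 0.2172] th 1.3294 tilt [-0.0512  0.015 ] q [ 0.53  0.1   1.87  0.04  1.21 -0.82] w 0.098 F [ 0.6 -0.4 -6.9]
world d [0.0095 0.0385 0.0028] tool d now [ 0.0001  0.0396 -0.0027] turn 0.0124
```

>>> {"name": "servo_tool", "arguments": {
  "moves": [
    [255,[0,0.008,0],0.005],
    [255,[0,0.009,0],0.005],
    [255,[0,0.008,0],0],
    [255,[0,0.006,0],0],
    [255,[0,0.004,0],0],
    [255,[0,0.002,0],0],
    [255,[0,0,0],0],
    [255,[0,0,0],0]
  ]
}}

```text
time: 8.2
tool_pos: [0.4742, 0.3484, 0.2154]
tcp_rot: [-0.391, -3.061, -0.006]
wrist_force: [0.0, -0.5, -6.6]
width: 0.104
```

```bash
python3 m.py .474 .351 .22 1.317;  python3 - <<'E'
from h import *
from workcell import bot
for n in ["top","side"]:
    c=bot.read_camera(n);pickle.dump(c,open(n+'2.pkl','wb'))
    cv2.imwrite(f'pics/{n}2.png',cv2.cvtColor(c["pixels"],cv2.COLOR_RGB2BGR))
c=pickle.load(open('top2.pkl','rb'));crop(c,50,110,190,250,5,'pics/top2c.png')
c=pickle.load(open('side2.pkl','rb'));crop(c,70,180,270,400,3,'pics/side2c.png')
E
python3 m.py .474 .351 .22 1.317
```

```text
t 8.2 pos [0.4742 0.3484 0.2154] th 1.3169 tilt [-0.0544  0.011 ] q [ 0.57  0.15  1.81  0.04  1.21 -0.76] w 0.104 F [ 0.  -0.5 -6.6]
world d [-0.0002  0.0026  0.0046] tool d now [ 0.0011  0.0025 -0.0045] turn -0.0001
t 8.3 pos [0.4741 0.3482 0.2154] th 1.3167 tilt [-0.0544  0.011 ] q [ 0.57  0.15  1.81  0.04  1.21 -0.76] w 0.101 F [-0.8 -0.8 -6. ]
world d [-0.0001  0.0028  0.0046] tool d now [ 0.0011  0.0026 -0.0045] turn -0.0003
```

View pics/top2c.png

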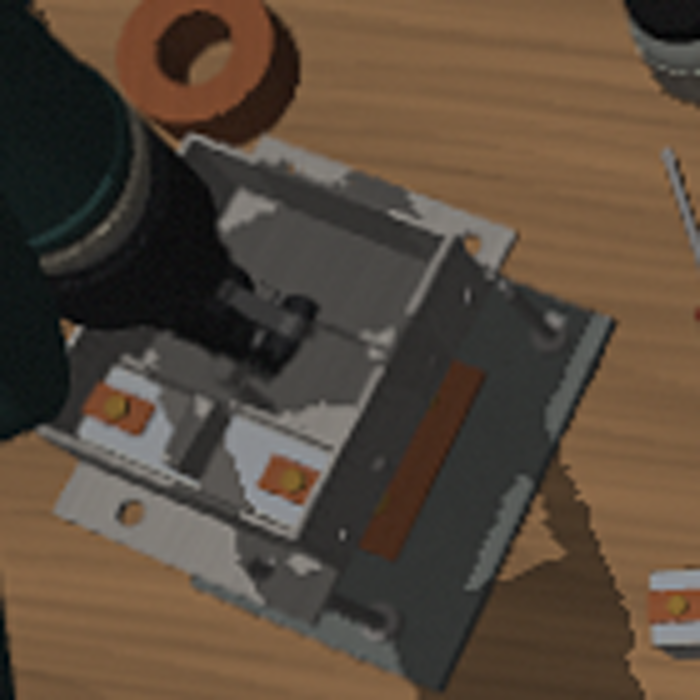

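View pics/side2c.png

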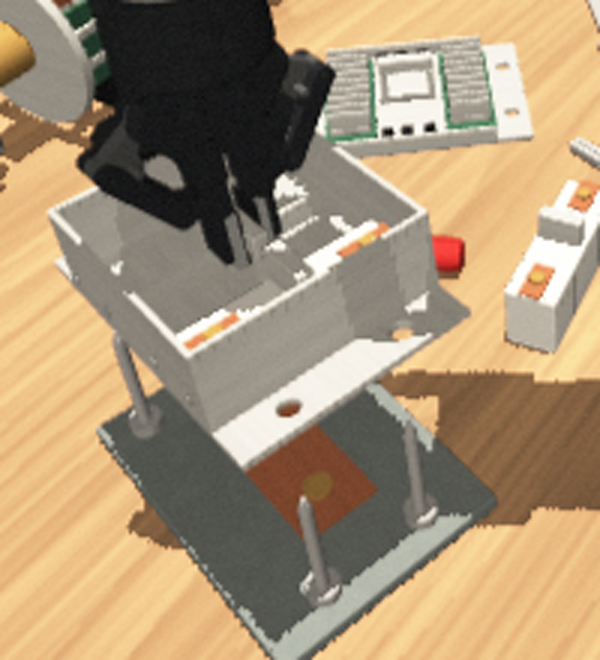

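>>> {"name": "servo_tool", "arguments": {
  "moves": [
    [255,[0,0.001,0.005],0],
    [255,[0,0.001,0.01],0],
    [255,[0,0.001,0.01],0],
    [255,[0,0,0.008],0],
    [255,[0,0,0.005],0],
    [255,[0,0,0.003],0],
    [255,[0,0,0],0],
    [255,[0,0,0],0]
  ]
}}

```text
time: 8.97
tool_pos: [0.4711, 0.3502, 0.1681]
tcp_rot: [-0.392, -3.058, -0.002]
wrist_force: [0.2, 0.7, -6.3]
width: 0.099
```

```bash
python3 m.py .474 .351 .17 1.317
```

```text
t 8.97 pos [0.4711 0.3502 0.1681] th 1.3159 tilt [-0.0575  0.0087] q [ 0.58  0.19  1.86  0.04  1.13 -0.76] w 0.099 F [ 0.2  0.7 -6.3]
world d [0.0029 0.0008 0.0019] tool d now [-0.0025  0.0015 -0.0021] turn -0.0011
```

Run:
```python
from h import *
from workcell import bot
for n in ["top","side","wrist"]:
    c=bot.read_camera(n);pickle.dump(c,open(n+'3.pkl','wb'))
    cv2.imwrite(f'pics/{n}3.png',cv2.cvtColor(c["pixels"],cv2.COLOR_RGB2BGR))
c=pickle.load(open('top3.pkl','rb'));crop(c,55,125,185,245,6,'pics/top3c.png')
c=pickle.load(open('side3.pkl','rb'));crop(c,80,200,260,400,3,'pics/side3c.png')
```

```text
(no output)
```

View pics/top3c.png

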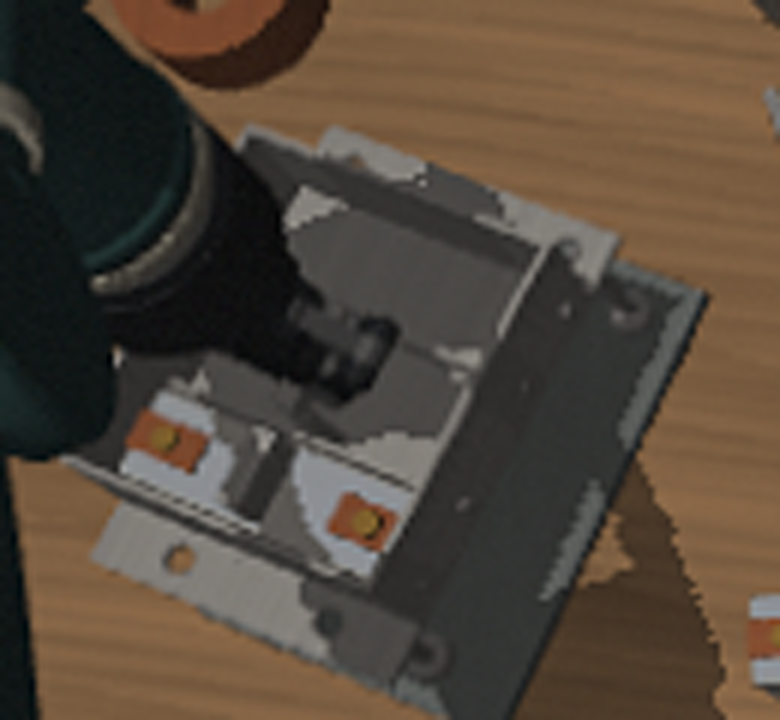

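View pics/side3c.png

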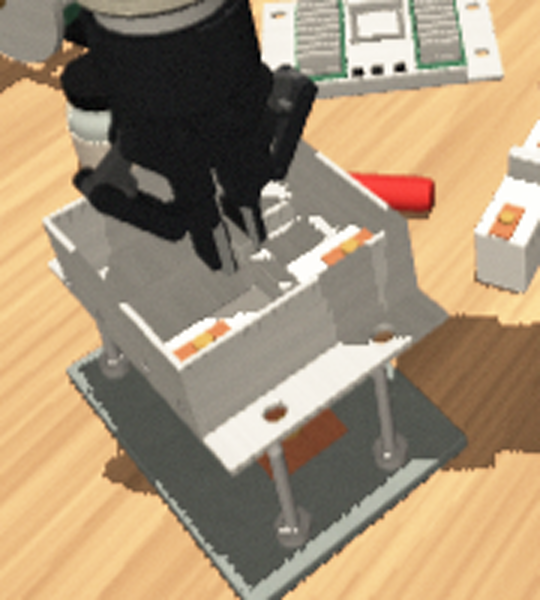

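View pics/wrist3.png

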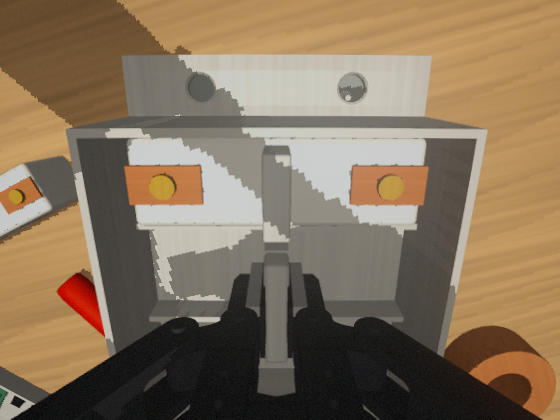

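Run:
```python
from h import *
c=pickle.load(open('wrist3.pkl','rb'))
crop(c,180,60,240,115,10,'pics/w3a.png');crop(c,320,60,380,115,10,'pics/w3b.png')
a=cv2.imread('pics/w3a.png');b=cv2.imread('pics/w3b.png');g=cv2.imread('pics/w3a.png')[:,:10]*0
im=cv2.hconcat([a,g,b]);cv2.imwrite('pics/w3ab.png',cv2.resize(im,None,fx=.65,fy=.65))
```

```text
(no output)
```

View pics/w3ab.png

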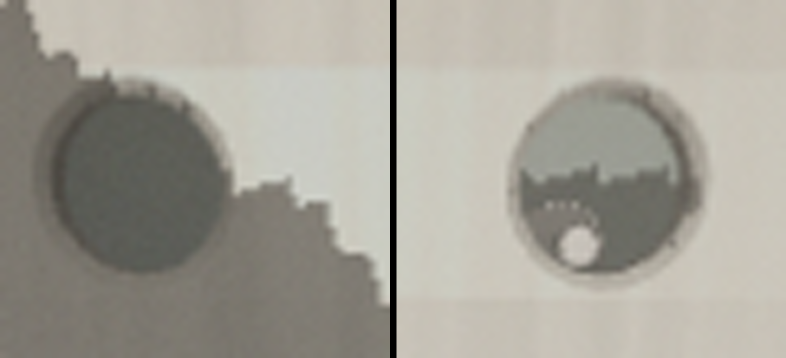

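Run:
```python
from h import *
from workcell import bot
from scipy.spatial.transform import Rotation as Ro
c=pickle.load(open('wrist3.pkl','rb'));s=bot.read_state()
base=np.array([.4739,.3513,-.2536])
print('tips pred',proj(c,body2w(base,0,H+[0,0,.1])).round(1).tolist())
b=np.array([[-86,-34,5],[-86,34,5],[-74,-68,57],[-74,68,57],[-100,-68,5],[-100,68,5],[-23,-5,54],[-23,5,54]])/1e3
px=np.array([(200.8,87.2),(352.5,88.3),(69,128),(484,129),(123,57),(430,57),(264.5,255),(289,255)],float)
ok,rv,tv=cv2.solvePnP(b,px,c["intrinsics"],c["dist"],flags=cv2.SOLVEPNP_SQPNP)
ok,rv,tv=cv2.solvePnP(b,px,c["intrinsics"],c["dist"],rv,tv,True)
q=cv2.projectPoints(b,rv,tv,c["intrinsics"],c["dist"])[0].reshape(-1,2)-px;print(q.round(1).tolist())
Rc=cv2.Rodrigues(rv)[0];Rw=c["R"].T@Rc;tw=c["R"].T@(tv[:,0]-c["t"])
print('tray origin',tw.round(4),'yaw',np.arctan2(Rw[1,0],Rw[0,0]),'zaxis',Rw[:,2].round(4))
Rt=Ro.from_rotvec(s["tcp_rot"]).as_matrix();print('in tool',(Rt.T@(tw-s["tool_pos"])).round(4),'tool z',Rt[:,2].round(4))
print('holes low world',((b[:2]-[0,0,.005])@Rw.T+tw).round(4),'rods',body2w(base,0,H)[[3,2]].round(4), 'all holes',(H@Rw.T+tw).round(4).tolist(),body2w(base,0,H).round(4).tolist())
# back-project tip pixel at z=.1
K=c["intrinsics"];n=cv2.undistortPoints(np.array([[[347.9,97.7]]]),K,c["dist"])[0,0];d=c["R"].T@np.array([n[0],n[1],1]);C=-c["R"].T@c["t"];print('tip (-86,34) world',C+d*(.1-C[2])/d[2])
```

```text
tips pred [[354.8, 374.2], [200.4, 373.9], [343.4, 94.3], [211.9, 94.5]]
[[1.3, -0.8], [-1.6, -1.6], [2.9, -1.9], [-2.5, -2.2], [1.6, -2.8], [-1.6, -2.2], [-1.0, 5.5], [0.6, 5.5]]
tray origin [0.4709 0.3513 0.1099] yaw -0.2566091438590445 zaxis [ 0.0755 -0.0138  0.997 ]
in tool [-0.0025  0.0009  0.059 ] tool z [-0.0562  0.0096 -0.9984]
holes low world [[0.3793 0.3402 0.1167]
 [0.3965 0.4059 0.1163]] rods [[0.3821 0.34   0.    ]
 [0.3992 0.4058 0.    ]] all holes [[0.5665, 0.3779, 0.103], [0.5411, 0.2812, 0.1036], [0.3965, 0.4059, 0.1163], [0.3793, 0.3402, 0.1167]] [[0.5697, 0.3781, 0.0], [0.5446, 0.2813, 0.0], [0.3992, 0.4058, 0.0], [0.3821, 0.34, 0.0]]
tip (-86,34) world [0.40139486 0.40768932 0.1       ]
```

```bash
python3 m.py .475 .3512 .168 1.317;python3 m.py .475 .3512 .13 1.317 6
```

```text
t 9.12 pos [0.4716 0.3505 0.169 ] th 1.3158 tilt [-0.0562  0.0096] q [ 0.58  0.19  1.86  0.04  1.13 -0.76] w 0.097 F [ 0.4  0.1 -6.1]
world d [ 0.0034  0.0007 -0.001 ] tool d now [-0.0032  0.0016  0.0008] turn -0.0012
t 9.12 pos [0.4716 0.3505 0.169 ] th 1.3158 tilt [-0.0562  0.0096] q [ 0.58  0.19  1.86  0.04  1.13 -0.76] w 0.097 F [ 0.4  0.1 -6.1]
world d [ 0.0034  0.0007 -0.039 ] tool d now [-0.0053  0.0018  0.0387] turn -0.0012
[-0.001, 0.0, 0.006] -0.0
[-0.001, 0.0, 0.007] -0.0
[-0.001, 0.0, 0.006] -0.0
[-0.001, 0.001, 0.007] -0.0
[-0.001, 0.0, 0.006] -0.0
[-0.0, 0.001, 0.007] -0.0
```

>>> {"name": "servo_tool", "arguments": {
  "moves": [
    [255,[-0.002,0.001,-0.001],0],
    [255,[-0.002,0.001,-0.001],0],
    [255,[-0.001,0,0],0],
    [255,[0,0,0],0],
    [255,[0,0,0],0],
    [255,[0,0,0],0],
    [255,[0,0,0],0],
    [255,[0,0,0],0]
  ]
}}

```text
time: 9.78
tool_pos: [0.4796, 0.3522, 0.1738]
tcp_rot: [-0.393, -3.064, -0.009]
wrist_force: [0.2, -0.1, -6.9]
width: 0.095
```

```bash
python3 m.py .475 .3512 .168 1.317;python3 - <<'E'
from h import *
from workcell import bot
for n in ["wrist","side"]:
    c=bot.read_camera(n);pickle.dump(c,open(n+'4.pkl','wb'))
c=pickle.load(open('wrist4.pkl','rb'))
crop(c,170,50,390,120,3.6,'pics/w4.png')
c=pickle.load(open('side4.pkl','rb'));crop(c,80,200,260,400,3,'pics/side4c.png')
E
python3 m.py .475 .3512 .168 1.317
```

```text
t 9.78 pos [0.4796 0.3522 0.1738] th 1.3155 tilt [-0.0515  0.0125] q [ 0.57  0.2   1.84  0.04  1.14 -0.76] w 0.095 F [ 0.2 -0.1 -6.9]
world d [-0.0046 -0.001  -0.0058] tool d now [ 0.0038 -0.0021  0.006 ] turn -0.0015
t 9.88 pos [0.4795 0.3522 0.1738] th 1.3156 tilt [-0.0516  0.0125] q [ 0.57  0.2   1.84  0.04  1.14 -0.76] w 0.096 F [-0.6  0.3 -6.6]
world d [-0.0045 -0.001  -0.0058] tool d now [ 0.0038 -0.0021  0.006 ] turn -0.0014
```

View pics/w4.png

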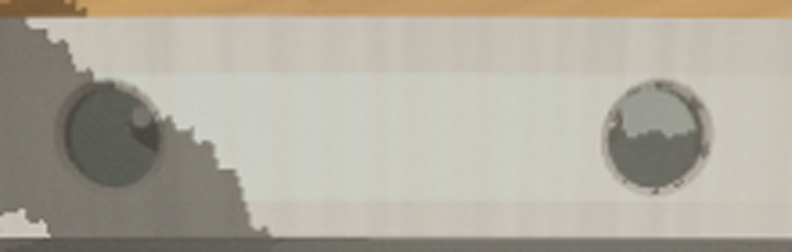

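View pics/side4c.png

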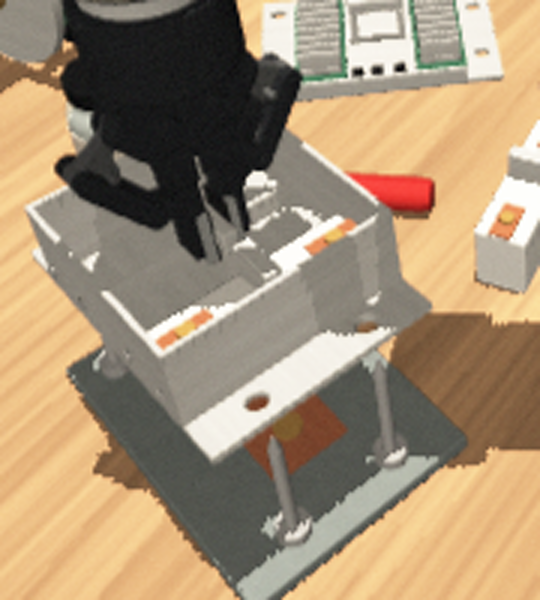

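```bash
cat >> h.py <<'E'
def back(c,px,z):
    n=cv2.undistortPoints(np.asarray(px,float).reshape(-1,1,2),c["intrinsics"],c["dist"]).reshape(-1,2)
    d=np.c_[n,np.ones(len(n))]@c["R"];C=-c["R"].T@c["t"];z=np.broadcast_to(z,len(n))
    return C+d*((z-C[2])/d[:,2])[:,None]
E
python3 - <<'E'
from h import *
c=pickle.load(open('wrist4.pkl','rb'))
hol=[(200.1,87.1),(352.6,87.6)];tip=[(209.3,82.9),(341,83.5)]
print('tips',back(c,tip,.1).round(4).tolist())
for z in (.12,.125,.13,.135): 
    h=back(c,hol,z);print(z,h.round(4).tolist(),np.linalg.norm(h[0]-h[1]))
t=back(c,tip,.1);print(np.linalg.norm(t[0]-t[1]))
E
```

```text
tips [[0.3844, 0.3418, 0.1], [0.4022, 0.4088, 0.1]]
0.12 [[0.3875, 0.3401, 0.12], [0.406, 0.41, 0.12]] 0.07234576389323402
0.125 [[0.3881, 0.341, 0.125], [0.406, 0.4089, 0.125]] 0.07029277916355955
0.13 [[0.3887, 0.3419, 0.13], [0.4061, 0.4078, 0.13]] 0.06823979443388495
0.135 [[0.3893, 0.3428, 0.135], [0.4061, 0.4068, 0.135]] 0.0661868097042104
0.06935584291930304
```

>>> {"name": "servo_tool", "arguments": {
  "moves": [
    [255,[0,0,-0.005],0],
    [255,[0,0,-0.01],0],
    [255,[0,0,-0.012],0],
    [255,[0,0,-0.012],0],
    [255,[0,0,-0.012],0],
    [255,[0,0,-0.012],0],
    [255,[0,0,-0.01],0],
    [255,[0,0,-0.005],0]
  ]
}}

```text
time: 10.55
tool_pos: [0.4837, 0.351, 0.2605]
tcp_rot: [-0.393, -3.064, -0.009]
wrist_force: [0.3, 0.0, -6.1]
width: 0.098
```

```bash
python3 m.py .475 .3512 .168 1.317
```

```text
t 10.55 pos [0.4837 0.351  0.2605] th 1.3157 tilt [-0.0512  0.0127] q [ 0.57  0.14  1.75  0.04  1.29 -0.76] w 0.098 F [ 0.3  0.  -6.1]
world d [-0.0087  0.0002 -0.0925] tool d now [ 0.0036 -0.002   0.0928] turn -0.0013
```

>>> {"name": "servo_tool", "arguments": {
  "moves": [
    [255,[-0.001,0,0.015],0],
    [255,[-0.001,0,0.03],0],
    [255,[-0.001,0,0.02],0],
    [255,[0,0,0],0],
    [255,[0,0,0],0],
    [255,[0,0,0],0],
    [255,[0,0,0],0],
    [255,[0,0,0],0]
  ]
}}

```text
time: 11.22
tool_pos: [0.4853, 0.3522, 0.1956]
tcp_rot: [-0.394, -3.07, -0.016]
wrist_force: [0.4, -0.6, -6.6]
width: 0.1
```

```bash
python3 m.py .475 .3512 .168 1.317
```

```text
t 11.22 pos [0.4853 0.3522 0.1956] th 1.3156 tilt [-0.0451  0.0165] q [ 0.57  0.18  1.82  0.04  1.17 -0.77] w 0.1 F [ 0.4 -0.6 -6.6]
world d [-0.0103 -0.001  -0.0276] tool d now [ 0.0084 -0.0037  0.028 ] turn -0.0014
```

>>> {"name": "servo_tool", "arguments": {
  "moves": [
    [255,[0.003,-0.001,0.001],0],
    [255,[0.003,-0.001,0.001],0],
    [255,[0.002,-0.001,0.001],0],
    [255,[0.001,0,0.002],0],
    [255,[0,0,0.002],0],
    [255,[0,0,0.002],0],
    [255,[0,0,0],0],
    [255,[0,0,0],0]
  ]
}}

```text
time: 11.88
tool_pos: [0.476, 0.353, 0.1902]
tcp_rot: [-0.394, -3.075, -0.024]
wrist_force: [0.2, 0.2, -6.2]
width: 0.097
```

```bash
python3 m.py .475 .352 .175 1.317
```

```text
t 11.88 pos [0.476  0.353  0.1902] th 1.3159 tilt [-0.0393  0.0204] q [ 0.58  0.17  1.84  0.04  1.15 -0.76] w 0.097 F [ 0.2  0.2 -6.2]
world d [-0.001  -0.001  -0.0152] tool d now [ 0.0001 -0.0014  0.0152] turn -0.0011
```

>>> {"name": "servo_tool", "arguments": {
  "moves": [
    [255,[0,-0.001,0.003],0],
    [255,[0,0,0.004],0],
    [255,[0,0,0.004],0],
    [255,[0,0,0.003],0],
    [255,[0,0,0.001],0],
    [255,[0,0,0],0],
    [255,[0,0,0],0],
    [255,[0,0,0],0]
  ]
}}

```text
time: 12.55
tool_pos: [0.475, 0.3519, 0.1725]
tcp_rot: [-0.394, -3.073, -0.022]
wrist_force: [0.2, -0.8, -6.4]
width: 0.096
```

```bash
python3 m.py .475 .352 .175 1.317;python3 - <<'E'
from h import *
from workcell import bot
c=bot.read_camera("wrist");pickle.dump(c,open('wrist5.pkl','wb'))
crop(c,170,50,390,120,3.6,'pics/w5.png')
E
```

```text
t 12.55 pos [0.475  0.3519 0.1725] th 1.3156 tilt [-0.0408  0.0194] q [ 0.57  0.19  1.86  0.04  1.12 -0.76] w 0.096 F [ 0.2 -0.8 -6.4]
world d [0.     0.0001 0.0025] tool d now [ 0.0001  0.0001 -0.0025] turn -0.0014
```

View pics/w5.png

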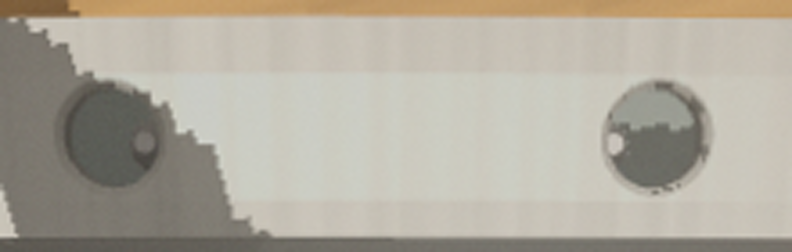

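```bash
python3 - <<'E'
from h import *
c=pickle.load(open('wrist5.pkl','rb'))
t=back(c,[(209.9,89.2),(340.8,90.1)],.1);print(t.round(4).tolist(),np.linalg.norm(t[0]-t[1]))
for z in (.12,.125,.13): 
    h=back(c,[(200.1,87.1),(352.6,87.6)],z);print(z,h.round(4).tolist(),np.linalg.norm(h[0]-h[1]),(t-h).mean(0).round(4))
E
python3 m.py .475 .352 .13 1.317
```

```text
[[0.384, 0.3418, 0.1], [0.4016, 0.408, 0.1]] 0.06849974537224005
0.12 [[0.3838, 0.3406, 0.12], [0.402, 0.4097, 0.12]] 0.07151192889177363 [-0.0001 -0.0003 -0.02  ]
0.125 [[0.3843, 0.3415, 0.125], [0.402, 0.4086, 0.125]] 0.06945983570943703 [-0.0003 -0.0002 -0.025 ]
0.13 [[0.3848, 0.3423, 0.13], [0.402, 0.4075, 0.13]] 0.06740774252710044 [-0.0006 -0.0001 -0.03  ]
t 12.6 pos [0.475  0.352  0.1726] th 1.3156 tilt [-0.0407  0.0194] q [ 0.57  0.19  1.86  0.04  1.12 -0.76] w 0.1 F [ 0.5  0.5 -6.1]
world d [ 0.      0.     -0.0426] tool d now [-0.0019 -0.0003  0.0426] turn -0.0014
```

>>> {"name": "servo_tool", "arguments": {
  "moves": [
    [255,[-0.0003,0,0.004],0],
    [255,[-0.0003,0,0.006],0],
    [255,[-0.0003,0,0.006],0],
    [255,[-0.0003,0,0.006],0],
    [255,[-0.0003,0,0.006],0],
    [255,[-0.0003,0,0.005],0],
    [255,[0,0,0.002],0],
    [255,[0,0,0],0]
  ]
}}

```text
time: 13.27
tool_pos: [0.4746, 0.3519, 0.134]
tcp_rot: [-0.394, -3.072, -0.02]
wrist_force: [-0.4, 0.1, -6.6]
width: 0.1
```

```bash
python3 m.py .475 .352 .13 1.317;python3 - <<'E'
from h import *
from workcell import bot
c=bot.read_camera("wrist");pickle.dump(c,open('wrist6.pkl','wb'))
crop(c,170,50,390,120,3.6,'pics/w6.png')
c=bot.read_camera("side");pickle.dump(c,open('side6.pkl','wb'));crop(c,80,200,260,400,3,'pics/side6c.png')
E
```

```text
t 13.27 pos [0.4746 0.3519 0.134 ] th 1.3155 tilt [-0.0422  0.0186] q [ 0.57  0.22  1.89  0.04  1.05 -0.76] w 0.1 F [-0.4  0.1 -6.6]
world d [ 0.0004  0.0001 -0.004 ] tool d now [-0.0006  0.0002  0.0039] turn -0.0015
```

View pics/w6.png

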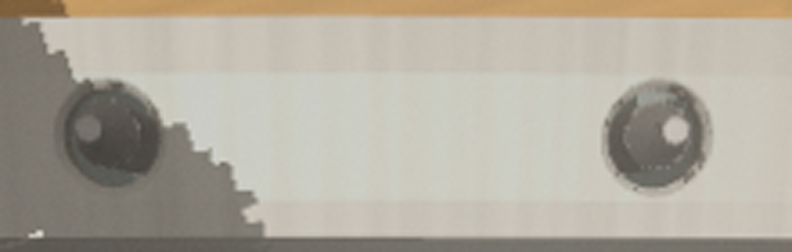

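View pics/side6c.png

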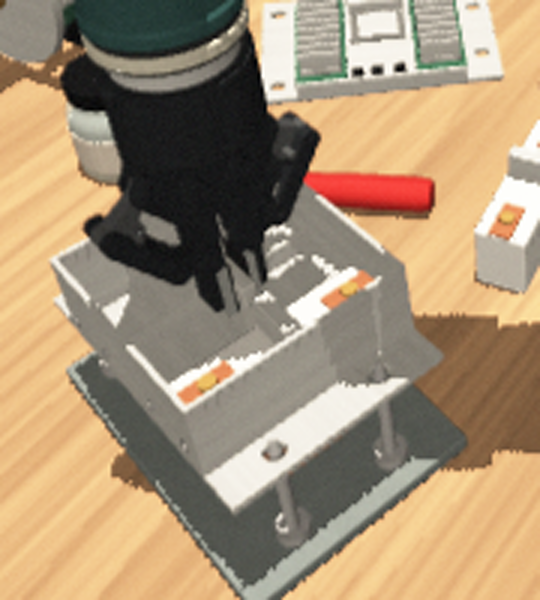

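>>> {"name": "servo_tool", "arguments": {
  "moves": [
    [255,[-0.0003,0,0.004],0],
    [255,[-0.0003,0,0.007],0],
    [255,[-0.0003,0,0.007],0],
    [255,[-0.0003,0,0.007],0],
    [255,[-0.0003,0,0.007],0],
    [255,[-0.0003,0,0.006],0],
    [255,[0,0,0.002],0],
    [255,[0,0,0],0]
  ]
}}

```text
time: 14.03
tool_pos: [0.475, 0.3523, 0.0906]
tcp_rot: [-0.394, -3.073, -0.021]
wrist_force: [-0.8, 0.3, -5.6]
width: 0.098
```

```bash
python3 m.py .475 .352 .08 1.317
```

```text
t 14.03 pos [0.475  0.3523 0.0906] th 1.3153 tilt [-0.0415  0.019 ] q [ 0.57  0.28  1.92  0.05  0.97 -0.77] w 0.098 F [-0.8  0.3 -5.6]
world d [-0.     -0.0003 -0.0106] tool d now [-0.0005 -0.0004  0.0106] turn -0.0017
```

>>> {"name": "servo_tool", "arguments": {
  "moves": [
    [255,[-0.0002,0,0.003],0],
    [255,[-0.0002,0,0.004],0],
    [255,[-0.0002,0,0.004],0],
    [255,[-0.0002,0,0.003],0],
    [255,[0,0,0.002],0],
    [255,[0,0,0.001],0],
    [255,[0,0,0],0],
    [255,[0,0,0],0]
  ],
  "newtons": 30
}}

```text
time: 14.7
tool_pos: [0.4751, 0.3533, 0.0774]
tcp_rot: [-0.392, -3.073, -0.021]
wrist_force: [-1.9, -2.8, -3.7]
width: 0.097
```

```bash
python3 m.py .475 .352 .073 1.317
```

```text
t 14.7 pos [0.4751 0.3533 0.0774] th 1.3166 tilt [-0.0415  0.019 ] q [ 0.58  0.29  1.92  0.05  0.95 -0.77] w 0.097 F [-1.9 -2.8 -3.7]
world d [-0.0001 -0.0013 -0.0044] tool d now [-0.0005 -0.0013  0.0043] turn -0.0004
```

>>> {"name": "servo_tool", "arguments": {
  "moves": [
    [255,[0,0,0.003],0],
    [255,[0,0,0.003],0],
    [255,[0,0,0.003],0],
    [255,[0,0,0.003],0],
    [255,[0,0,0.003],0],
    [255,[0,0,0.003],0],
    [255,[0,0,0],0],
    [255,[0,0,0],0]
  ],
  "newtons": 20
}}

```text
time: 15.37
tool_pos: [0.4746, 0.3535, 0.0765]
tcp_rot: [-0.39, -3.072, -0.019]
wrist_force: [-2.0, -0.7, -4.9]
width: 0.096
```

```bash
python3 m.py .475 .352 .073 1.317;python3 - <<'E'
from h import *
from workcell import bot
c=bot.read_camera("side");pickle.dump(c,open('side7.pkl','wb'));crop(c,80,220,260,400,4,'pics/side7c.png')
E
```

```text
t 15.37 pos [0.4746 0.3535 0.0765] th 1.3179 tilt [-0.0424  0.0179] q [ 0.58  0.29  1.92  0.05  0.95 -0.77] w 0.096 F [-2.  -0.7 -4.9]
world d [ 0.0004 -0.0015 -0.0035] tool d now [-0.0009 -0.0014  0.0034] turn 0.0009
```

View pics/side7c.png

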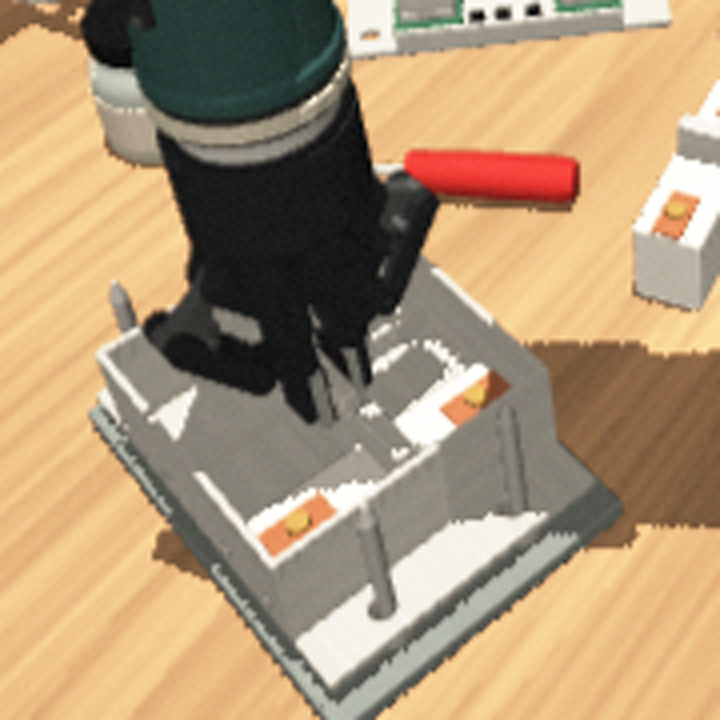

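>>> {"name": "servo_tool", "arguments": {
  "moves": [
    [255,[0,0,0.006],0],
    [255,[0,0,0.006],0],
    [255,[0,0,0.008],0],
    [255,[0,0,0.008],0],
    [255,[0,0,0.008],0],
    [255,[0,0,0.004],0],
    [255,[0,0,0],0],
    [255,[0,0,0],0]
  ]
}}

```text
time: 16.08
tool_pos: [0.4743, 0.3535, 0.0763]
tcp_rot: [-0.384, -3.069, -0.01]
wrist_force: [-2.0, -1.6, -5.4]
width: 0.097
```

```bash
python3 m.py .475 .352 .073 1.317
```

```text
t 16.08 pos [0.4743 0.3535 0.0763] th 1.3217 tilt [-0.0475  0.0123] q [ 0.58  0.3   1.92  0.04  0.96 -0.77] w 0.097 F [-2.  -1.6 -5.4]
world d [ 0.0007 -0.0015 -0.0033] tool d now [-0.0012 -0.0012  0.0032] turn 0.0047
```

Run:
```python
from h import *
from workcell import bot
base=np.array([.4745,.352,-.2536])
for n in ("top","side"):
    c=bot.read_camera(n);pickle.dump(c,open(n+'8.pkl','wb'));W=cloud(c).reshape(-1,3)
    ca,sa=np.cos(base[2]),np.sin(base[2]);d=W[:,:2]-base[:2];L=np.c_[ca*d[:,0]+sa*d[:,1],-sa*d[:,0]+ca*d[:,1],W[:,2]]
    for nm,(x0,x1,y0,y1,z0,z1) in dict(rim_px=(70,75,-60,60,65,90),rim_mx=(-75,-70,-60,60,65,90),rim_py=(-60,60,64,69,65,90),rim_my=(-60,60,-69,-64,65,90),pl_mx=(-98,-78,-25,25,10,40),pl_px=(78,98,-40,40,10,40)).items():
        m=(L[:,0]*1e3>x0)&(L[:,0]*1e3<x1)&(L[:,1]*1e3>y0)&(L[:,1]*1e3<y1)&(L[:,2]*1e3>z0)&(L[:,2]*1e3<z1)
        if m.sum()>3: print(n,nm,m.sum(),np.percentile(L[m,2],[25,50,90]).round(4))
```

```text
top rim_px 88 [0.0714 0.0761 0.0789]
top rim_mx 64 [0.0781 0.0794 0.0816]
top rim_py 21 [0.0667 0.0705 0.0798]
top rim_my 125 [0.069  0.0733 0.0797]
top pl_mx 111 [0.027  0.0285 0.0304]
top pl_px 116 [0.0236 0.0249 0.0271]
side rim_px 50 [0.0678 0.0721 0.0778]
side rim_mx 393 [0.07   0.0744 0.0801]
side rim_py 222 [0.072  0.0779 0.0799]
side rim_my 168 [0.0701 0.0751 0.0793]
side pl_mx 391 [0.0261 0.0274 0.0289]
```

>>> {"name": "servo_tool", "arguments": {
  "moves": [
    [225,[0,0,0],0],
    [215,[0,0,0],0],
    [205,[0,0,0],0],
    [195,[0,0,0],0],
    [185,[0,0,0],0],
    [180,[0,0,0],0],
    [180,[0,0,0],0],
    [180,[0,0,0],0]
  ]
}}

```text
time: 16.85
tool_pos: [0.479, 0.3582, 0.077]
tcp_rot: [-0.385, -3.076, -0.024]
wrist_force: [-0.5, -0.0, 0.4]
width: 0.299
```

```bash
python3 m.py .475 .352 .15 1.317;python3 - <<'E'
from h import *
from workcell import bot
base=np.array([.4745,.352,-.2536])
for n in ("top","side"):
    c=bot.read_camera(n);pickle.dump(c,open(n+'8.pkl','wb'));W=cloud(c).reshape(-1,3)
    ca,sa=np.cos(base[2]),np.sin(base[2]);d=W[:,:2]-base[:2];L=np.c_[ca*d[:,0]+sa*d[:,1],-sa*d[:,0]+ca*d[:,1],W[:,2]]
    for nm,(x0,x1,y0,y1,z0,z1) in dict(pl_mx=(-98,-78,-25,25,10,40),pl_px=(78,98,-40,40,10,40)).items():
        m=(L[:,0]*1e3>x0)&(L[:,0]*1e3<x1)&(L[:,1]*1e3>y0)&(L[:,1]*1e3<y1)&(L[:,2]*1e3>z0)&(L[:,2]*1e3<z1)
        if m.sum()>3: print(n,nm,m.sum(),np.percentile(L[m,2],[25,50,90]).round(4))
E
```

```text
t 16.85 pos [0.479  0.3582 0.077 ] th 1.3217 tilt [-0.0396  0.0205] q [ 0.58  0.3   1.91  0.05  0.95 -0.77] w 0.299 F [-0.5 -0.   0.4]
world d [-0.004  -0.0062  0.073 ] tool d now [ 0.0055 -0.0063 -0.0729] turn 0.0047
top pl_mx 110 [0.024  0.0251 0.0273]
top pl_px 129 [0.0234 0.0249 0.0276]
side pl_mx 371 [0.024  0.025  0.0264]
```

>>> {"name": "servo_tool", "arguments": {
  "moves": [
    [180,[0,0,-0.01],0],
    [180,[0.001,-0.001,-0.018],0],
    [180,[0.001,-0.001,-0.02],0],
    [180,[0,0,-0.02],0],
    [180,[0,0,-0.02],0],
    [180,[0,0,-0.018],0],
    [180,[0,0,-0.014],0],
    [180,[0,-0.01,-0.01],0]
  ],
  "newtons": 60
}}

```text
time: 17.62
tool_pos: [0.477, 0.3432, 0.213]
tcp_rot: [-0.383, -3.071, -0.017]
wrist_force: [0.4, 0.0, 0.9]
width: 0.299
```

```bash
python3 m.py .43 -.146 .24 1.156 22
```

```text
t 17.62 pos [0.477  0.3432 0.213 ] th 1.3227 tilt [-0.0454  0.017 ] q [ 0.56  0.15  1.83  0.04  1.2  -0.78] w 0.299 F [0.4 0.  0.9]
world d [-0.047  -0.4892  0.027 ] tool d now [-0.0731 -0.4856 -0.0332] turn 0.1667
[-0.003, -0.022, -0.002] 0.008
[-0.004, -0.022, -0.001] 0.008
[-0.004, -0.022, -0.002] 0.008
[-0.004, -0.022, -0.001] 0.008
[-0.004, -0.022, -0.002] 0.008
[-0.004, -0.022, -0.001] 0.008
[-0.004, -0.022, -0.002] 0.008
[-0.004, -0.022, -0.001] 0.008
[-0.005, -0.022, -0.002] 0.008
[-0.005, -0.022, -0.001] 0.008
[-0.005, -0.022, -0.002] 0.008
[-0.005, -0.022, -0.001] 0.008
[-0.005, -0.022, -0.002] 0.008
[-0.005, -0.021, -0.001] 0.008
[-0.006, -0.022, -0.002] 0.008
[-0.006, -0.021, -0.001] 0.008
[-0.006, -0.021, -0.002] 0.008
[-0.006, -0.021, -0.001] 0.008
[-0.006, -0.022, -0.002] 0.008
[-0.007, -0.021, -0.001] 0.008
[-0.007, -0.021, -0.002] 0.008
[-0.006, -0.022, -0.001] 0.008
```

>>> {"name": "servo_tool", "arguments": {
  "moves": [
    [180,[-0.005,-0.03,-0.002],0.011],
    [180,[-0.005,-0.03,-0.002],0.011],
    [180,[-0.005,-0.03,-0.002],0.011],
    [180,[-0.005,-0.03,-0.002],0.011],
    [180,[-0.005,-0.03,-0.002],0.011],
    [180,[-0.006,-0.03,-0.002],0.011],
    [180,[-0.006,-0.03,-0.002],0.011],
    [180,[-0.006,-0.03,-0.002],0.011]
  ]
}}

```text
time: 18.28
tool_pos: [0.4488, 0.0922, 0.2336]
tcp_rot: [-0.511, -3.06, -0.022]
wrist_force: [1.5, -0.3, -0.0]
width: 0.295
```

```bash
python3 m.py .43 -.146 .24 1.156 8
```

```text
t 18.28 pos [0.4488 0.0922 0.2336] th 1.2399 tilt [-0.0358  0.0206] q [ 0.13 -0.12  2.06  0.03  1.24 -1.12] w 0.295 F [ 1.5 -0.3 -0. ]
world d [-0.0188 -0.2382  0.0064] tool d now [-0.0592 -0.2314 -0.0106] turn 0.0839
[-0.007, -0.029, -0.001] 0.01
[-0.008, -0.029, -0.001] 0.01
[-0.008, -0.029, -0.001] 0.01
[-0.008, -0.029, -0.002] 0.01
[-0.009, -0.028, -0.001] 0.01
[-0.009, -0.028, -0.002] 0.01
[-0.009, -0.029, -0.001] 0.01
[-0.01, -0.028, -0.002] 0.01
```

>>> {"name": "servo_tool", "arguments": {
  "moves": [
    [180,[-0.007,-0.03,-0.001],0.011],
    [180,[-0.008,-0.03,-0.001],0.011],
    [180,[-0.008,-0.03,-0.001],0.011],
    [180,[-0.008,-0.03,-0.001],0.011],
    [180,[-0.008,-0.028,-0.001],0.011],
    [180,[-0.008,-0.026,-0.001],0.011],
    [180,[-0.007,-0.02,-0.001],0.01],
    [180,[-0.003,-0.01,0],0]
  ]
}}

```text
time: 18.95
tool_pos: [0.4193, -0.1346, 0.2405]
tcp_rot: [-0.639, -3.039, -0.014]
wrist_force: [1.0, 0.0, 0.1]
width: 0.294
```

```bash
python3 m.py .43 -.146 .24 1.156;python3 - <<'E'
from h import *
from workcell import bot
c=bot.read_camera("wrist");pickle.dump(c,open('wrist9.pkl','wb'))
cv2.imwrite('pics/w9.png',cv2.cvtColor(c["pixels"],cv2.COLOR_RGB2BGR))
E
python3 m.py .43 -.146 .24 1.156
```

```text
t 18.95 pos [ 0.4193 -0.1346  0.2405] th 1.1563 tilt [-0.0338  0.0165] q [-0.37 -0.16  2.08  0.    1.26 -1.53] w 0.294 F [1.  0.  0.1]
world d [ 0.0107 -0.0114 -0.0005] tool d now [-0.0144 -0.0061 -0.0001] turn 0.0003
t 19.0 pos [ 0.4191 -0.1355  0.2404] th 1.1561 tilt [-0.0343  0.0154] q [-0.37 -0.16  2.08  0.    1.26 -1.53] w 0.296 F [-0.2 -1.8 -0.2]
world d [ 0.0109 -0.0105 -0.0004] tool d now [-0.0142 -0.0052 -0.0001] turn 0.0001
```

View pics/w9.png

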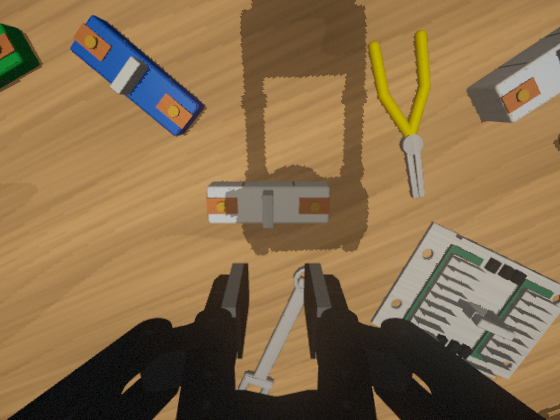

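Run:
```python
from h import *
c=pickle.load(open('wrist9.pkl','rb'));crop(c,195,165,345,240,5,'pics/w9c.png')
```

```text
(no output)
```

View pics/w9c.png

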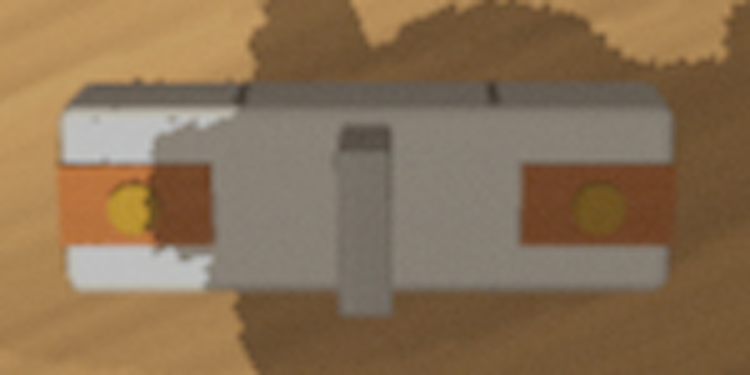

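Run:
```python
from h import *
c=pickle.load(open('wrist9.pkl','rb'))
b=np.array([[-19,-60,28],[-19,60,28],[19,60,28],[19,-60,28],[-16,-5,50],[-16,5,50],[16,5,50],[16,-5,50]])/1e3
px=cp([(60,105),(675,105),(668,290),(68,290),(337,150),(392,150),(392,315),(340,315)],195,165,5)
p,r=fit([(c,b,px)],0,[.43,-.145,-.4]);print('blk',p.round(4),r.round(1).reshape(-1,2).tolist())
```

```text
blk [ 0.4314 -0.1464 -0.4147] [[-0.8, 0.1], [0.6, 0.1], [0.4, 0.5], [-0.3, 0.6], [0.0, -0.5], [0.1, -0.5], [0.1, -0.1], [-0.2, -0.1]]
```

>>> {"name": "servo_tool", "arguments": {
  "moves": [
    [180,[-0.004,-0.002,0.01],0],
    [180,[-0.004,-0.002,0.025],0],
    [180,[-0.003,-0.001,0.03],0],
    [180,[-0.002,0,0.025],0],
    [180,[-0.001,0,0.01],0],
    [180,[0,0,0],0],
    [180,[0,0,0],0],
    [180,[0,0,0],0]
  ]
}}

```text
time: 19.67
tool_pos: [0.4247, -0.1432, 0.135]
tcp_rot: [-0.64, -3.04, -0.014]
wrist_force: [-0.6, -0.1, 0.0]
width: 0.293
```

```bash
python3 m.py .4314 -.1464 .057 1.156
```

```text
t 19.67 pos [ 0.4247 -0.1432  0.135 ] th 1.1557 tilt [-0.0326  0.0158] q [-0.38 -0.03  2.17  0.    1.04 -1.54] w 0.293 F [-0.6 -0.1  0. ]
world d [ 0.0067 -0.0032 -0.078 ] tool d now [-0.0103 -0.0004  0.0777] turn -0.0003
```

>>> {"name": "servo_tool", "arguments": {
  "moves": [
    [180,[-0.003,0,0.005],0],
    [180,[-0.003,0,0.012],0],
    [180,[-0.002,0,0.015],0],
    [180,[-0.001,0,0.015],0],
    [180,[-0.001,0,0.012],0],
    [180,[0,0,0.007],0],
    [180,[0,0,0.002],0],
    [180,[0,0,0],0]
  ]
}}

```text
time: 20.33
tool_pos: [0.4412, -0.1483, 0.072]
tcp_rot: [-0.64, -3.06, -0.009]
wrist_force: [-0.9, 0.2, 0.3]
width: 0.295
```

```bash
python3 m.py .4314 -.1464 .057 1.156
```

```text
t 20.33 pos [ 0.4412 -0.1483  0.072 ] th 1.1585 tilt [-0.0141  0.0086] q [-0.38  0.08  2.2   0.    0.88 -1.54] w 0.295 F [-0.9  0.2  0.3]
world d [-0.0098  0.0019 -0.015 ] tool d now [ 0.0095 -0.0022  0.0151] turn 0.0025
```

>>> {"name": "servo_tool", "arguments": {
  "moves": [
    [180,[0.003,-0.001,0.003],0],
    [180,[0.003,-0.001,0.004],0],
    [180,[0.002,0,0.004],0],
    [180,[0.001,0,0.002],0],
    [180,[0,0,0.001],0],
    [180,[0,0,0],0],
    [180,[0,0,0],0],
    [180,[0,0,0],0]
  ]
}}

```text
time: 21.0
tool_pos: [0.433, -0.147, 0.0599]
tcp_rot: [-0.641, -3.066, -0.007]
wrist_force: [-0.1, 0.9, -0.0]
width: 0.293
```

```bash
python3 m.py .4314 -.1464 .057 1.156
```

```text
t 21.0 pos [ 0.433  -0.147   0.0599] th 1.1586 tilt [-0.0087  0.0064] q [-0.38  0.08  2.23  0.    0.85 -1.54] w 0.293 F [-0.1  0.9 -0. ]
world d [-0.0016  0.0006 -0.0029] tool d now [ 0.0017 -0.0001  0.0029] turn 0.0026
```

Close enough; a small trim, then grip.

>>> {"name": "servo_tool", "arguments": {
  "moves": [
    [180,[0.001,0,0.002],0],
    [180,[0.001,0,0.001],0],
    [200,[0,0,0],0],
    [230,[0,0,0],0],
    [255,[0,0,0],0],
    [255,[0,0,0],0],
    [255,[0,0,0],0],
    [255,[0,0,0],0]
  ],
  "newtons": 50
}}

```text
time: 21.67
tool_pos: [0.4317, -0.1464, 0.0572]
tcp_rot: [-0.641, -3.067, -0.006]
wrist_force: [0.3, 0.9, 0.4]
width: 0.103
```

>>> {"name": "servo_tool", "arguments": {
  "moves": [
    [255,[0,0,-0.004],0],
    [255,[0,0,-0.01],0],
    [255,[0,0,-0.014],0],
    [255,[0,0,-0.016],0],
    [255,[0,0,-0.016],0],
    [255,[0,0,-0.016],0],
    [255,[0,0,-0.016],0],
    [255,[0,0.005,-0.016],0]
  ]
}}

```text
time: 22.33
tool_pos: [0.4287, -0.1405, 0.1671]
tcp_rot: [-0.639, -3.053, -0.01]
wrist_force: [0.0, -0.4, -2.1]
width: 0.1
```

```bash
python3 - <<'E'
import numpy as np
# bay centre
b=np.array([.474,.3515]);a=-.2536;print(b+.049*np.array([np.cos(a),np.sin(a)]))
E
python3 m.py .5214 .3392 .22 1.317 20
```

```text
[0.52143276 0.33920637]
t 22.33 pos [ 0.4287 -0.1405  0.1671] th 1.1582 tilt [-0.0211  0.011 ] q [-0.37 -0.07  2.15  0.    1.09 -1.53] w 0.1 F [ 0.  -0.4 -2.1]
world d [0.0927 0.4797 0.0529] tool d now [ 0.1087  0.4767 -0.0495] turn -0.1588
[0.005, 0.024, -0.002] -0.008
[0.005, 0.024, -0.003] -0.008
[0.005, 0.024, -0.002] -0.008
[0.005, 0.024, -0.003] -0.008
[0.005, 0.024, -0.002] -0.008
[0.005, 0.024, -0.003] -0.008
[0.004, 0.024, -0.002] -0.008
[0.004, 0.024, -0.003] -0.008
[0.004, 0.024, -0.002] -0.008
[0.004, 0.024, -0.003] -0.008
[0.004, 0.024, -0.002] -0.008
[0.003, 0.024, -0.003] -0.008
[0.003, 0.024, -0.002] -0.008
[0.003, 0.024, -0.003] -0.008
[0.003, 0.024, -0.002] -0.008
[0.002, 0.025, -0.003] -0.008
[0.002, 0.024, -0.002] -0.008
[0.002, 0.025, -0.003] -0.008
[0.002, 0.025, -0.002] -0.008
[0.002, 0.024, -0.003] -0.008
```

>>> {"name": "servo_tool", "arguments": {
  "moves": [
    [255,[0.005,0.018,-0.005],-0.009],
    [255,[0.006,0.026,-0.006],-0.009],
    [255,[0.006,0.028,-0.006],-0.009],
    [255,[0.006,0.028,-0.004],-0.009],
    [255,[0.006,0.028,-0.003],-0.009],
    [255,[0.006,0.028,-0.002],-0.009],
    [255,[0.005,0.028,-0.001],-0.009],
    [255,[0.005,0.028,-0.001],-0.009]
  ]
}}

```text
time: 23.0
tool_pos: [0.4691, 0.0762, 0.2092]
tcp_rot: [-0.541, -3.086, -0.008]
wrist_force: [1.5, -0.5, -2.6]
width: 0.103
```

```bash
python3 m.py .5214 .3392 .21 1.317 9
```

```text
t 23.0 pos [0.4691 0.0762 0.2092] th 1.2235 tilt [-0.0071  0.0064] q [ 0.1  -0.08  2.07  0.01  1.16 -1.12] w 0.103 F [ 1.5 -0.5 -2.6]
world d [0.0523 0.263  0.0008] tool d now [0.0404 0.2651 0.0005] turn -0.0935
[0.004, 0.029, 0.0] -0.01
[0.004, 0.03, 0.0] -0.01
[0.004, 0.03, 0.0] -0.01
[0.004, 0.03, 0.0] -0.01
[0.003, 0.029, 0.0] -0.01
[0.003, 0.03, 0.0] -0.01
[0.003, 0.029, 0.0] -0.01
[0.002, 0.03, 0.0] -0.01
[0.002, 0.029, 0.001] -0.01
```

>>> {"name": "servo_tool", "arguments": {
  "moves": [
    [255,[0.005,0.03,0],-0.012],
    [255,[0.005,0.03,0],-0.012],
    [255,[0.005,0.03,0],-0.012],
    [255,[0.005,0.03,0],-0.012],
    [255,[0.005,0.03,0],-0.012],
    [255,[0.004,0.026,0],-0.012],
    [255,[0.003,0.02,0],-0.01],
    [255,[0.002,0.012,0],-0.005]
  ]
}}

```text
time: 23.67
tool_pos: [0.4982, 0.2985, 0.2162]
tcp_rot: [-0.394, -3.112, -0.012]
wrist_force: [-0.2, -0.4, -2.0]
width: 0.101
```

>>> {"name": "servo_tool", "arguments": {
  "moves": [
    [255,[0.001,0.01,0],-0.003],
    [255,[0.001,0.008,0],0],
    [255,[0,0.006,0],0],
    [255,[0,0.003,0],0],
    [255,[0,0.001,0],0],
    [255,[0,0,0],0],
    [255,[0,0,0],0],
    [255,[0,0,0],0]
  ]
}}

```text
time: 24.33
tool_pos: [0.5031, 0.3263, 0.2168]
tcp_rot: [-0.39, -3.111, -0.007]
wrist_force: [0.7, -0.3, -2.3]
width: 0.1
```

```bash
python3 m.py .5214 .3392 .19 1.317
```

```text
t 24.33 pos [0.5031 0.3263 0.2168] th 1.3212 tilt [-0.0058  0.0054] q [ 0.53  0.15  1.81  0.01  1.18 -0.79] w 0.1 F [ 0.7 -0.3 -2.3]
world d [ 0.0183  0.0129 -0.0268] tool d now [-0.0148  0.017   0.0268] turn 0.0042
```

>>> {"name": "servo_tool", "arguments": {
  "moves": [
    [255,[-0.003,0.003,0.002],0.002],
    [255,[-0.004,0.004,0.005],0.002],
    [255,[-0.003,0.004,0.006],0],
    [255,[-0.002,0.002,0.006],0],
    [255,[-0.001,0.001,0.004],0],
    [255,[0,0,0.002],0],
    [255,[0,0,0],0],
    [255,[0,0,0],0]
  ]
}}

```text
time: 25.0
tool_pos: [0.5208, 0.336, 0.1875]
tcp_rot: [-0.4, -3.108, -0.004]
wrist_force: [0.3, 0.5, -1.9]
width: 0.103
```

```bash
python3 m.py .5214 .3392 .19 1.317;python3 - <<'E'
from h import *
from workcell import bot
c=bot.read_camera("wrist");pickle.dump(c,open('w10.pkl','wb'))
cv2.imwrite('pics/w10.png',cv2.cvtColor(c["pixels"],cv2.COLOR_RGB2BGR))
c=bot.read_camera("top");pickle.dump(c,open('t10.pkl','wb'))
crop(c,80,140,180,250,6,'pics/t10.png')
E
python3 m.py .5214 .3392 .19 1.317
```

```text
t 25.0 pos [0.5208 0.336  0.1875] th 1.3145 tilt [-0.0077  0.0039] q [ 0.53  0.21  1.8   0.01  1.14 -0.79] w 0.103 F [ 0.3  0.5 -1.9]
world d [0.0006 0.0032 0.0025] tool d now [ 0.0002  0.0033 -0.0025] turn -0.0025
t 25.1 pos [0.5208 0.336  0.1878] th 1.3147 tilt [-0.0075  0.004 ] q [ 0.53  0.21  1.8   0.01  1.14 -0.79] w 0.104 F [ 0.4  0.5 -1.7]
world d [0.0006 0.0032 0.0022] tool d now [ 0.0002  0.0033 -0.0022] turn -0.0023
```

View pics/w10.png

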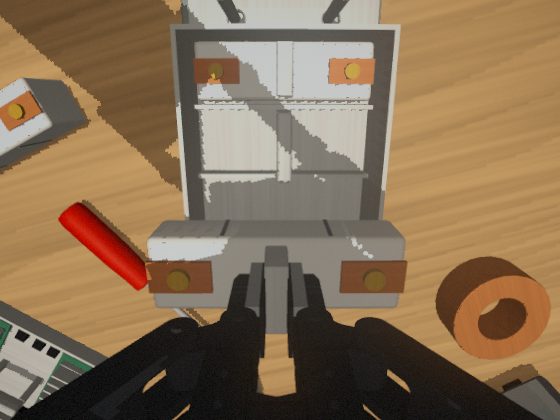

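View pics/t10.png

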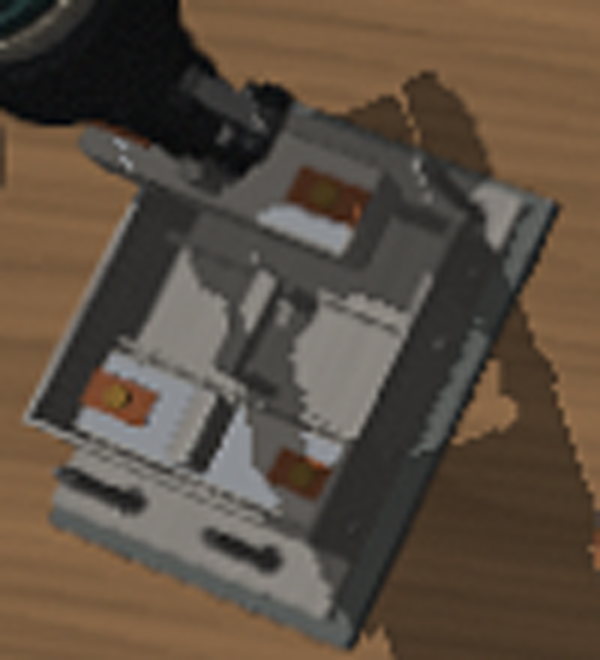

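Run:
```python
from h import *
c=pickle.load(open('w10.pkl','rb'));crop(c,165,0,410,230,3.2,'pics/w10c.png')
```

```text
(no output)
```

View pics/w10c.png

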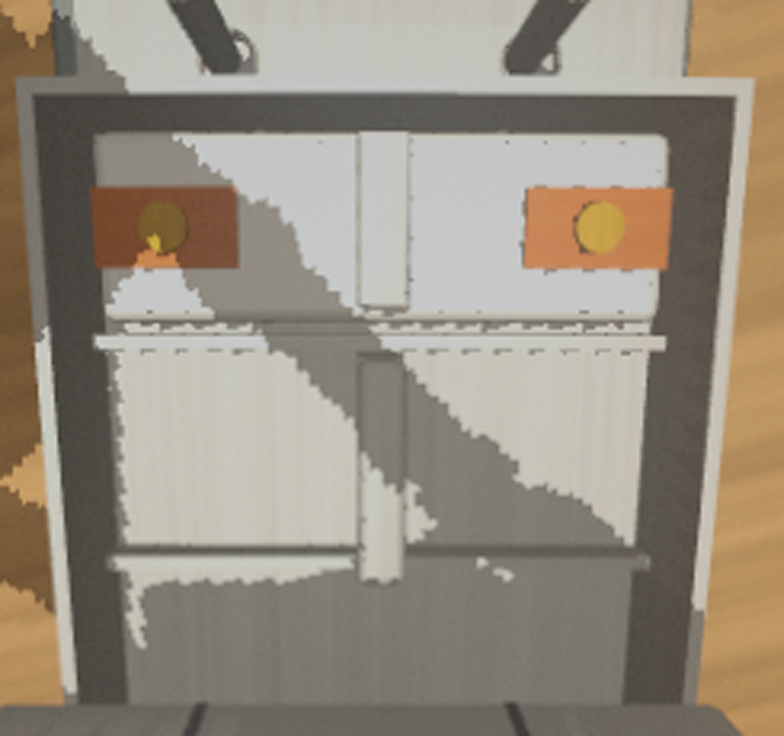

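Run:
```python
from h import *
from workcell import bot
c=pickle.load(open('w10.pkl','rb'))
b=np.array([[-74,-68,57],[-74,68,57],[-71,-65,57],[-71,65,57],[-23,-5,54],[-23,5,54],[23,-5,54],[23,5,54]])/1e3
px=cp([(17,78),(753,78),(33,95),(737,95),(358,355),(405,355),(361,580),(402,580)],165,0,3.2)
p,r=fit([(c,b,px)],.02,[.474,.351,-.254]);print('tray',p.round(4),r.round(1).reshape(-1,2).tolist())
print('bay',body2w(p,.02,[[.049,0,.005]]).round(4))
# block top in hand: edge corners far side visible z
from scipy.spatial.transform import Rotation as Ro
s=bot.read_state();print(s["tool_pos"])
z0=s["tool_pos"][2]-.0572
bb=np.array([[-19,-60,28],[-19,60,28],[19,60,28],[19,-60,28]])/1e3
print(proj(c,body2w([.5208-.0003,.336,-.2560],z0,bb)).round(1).tolist())
```

```text
tray [ 0.477   0.3543 -0.2557] [[-0.4, -1.0], [0.1, -0.6], [0.0, -0.8], [-0.4, -0.5], [-0.1, 0.9], [1.0, 0.9], [-1.0, 1.1], [1.0, 1.1]]
bay [[0.5244 0.3419 0.025 ]]
[0.52075348 0.33595161 0.1877978 ]
[[140.7, 235.9], [406.0, 235.7], [396.9, 308.1], [150.2, 308.5]]
```

```bash
python3 m.py .524 .3412 .15 1.315 8
```

```text
t 25.1 pos [0.5208 0.336  0.1878] th 1.3147 tilt [-0.0075  0.004 ] q [ 0.53  0.21  1.8   0.01  1.14 -0.79] w 0.104 F [ 0.4  0.5 -1.7]
world d [ 0.0032  0.0052 -0.0378] tool d now [-0.0021  0.0058  0.0378] turn -0.0003
[-0.0, 0.001, 0.005] -0.0
[-0.0, 0.001, 0.005] -0.0
[-0.0, 0.001, 0.005] -0.0
[-0.0, 0.001, 0.005] -0.0
[-0.001, 0.0, 0.004] -0.0
[-0.0, 0.001, 0.005] -0.0
[-0.001, 0.0, 0.004] -0.0
[-0.0, 0.001, 0.005] -0.0
```

>>> {"name": "servo_tool", "arguments": {
  "moves": [
    [255,[-0.0005,0.001,0.004],0],
    [255,[-0.0005,0.001,0.006],0],
    [255,[-0.0005,0.001,0.007],0],
    [255,[-0.0003,0.001,0.007],0],
    [255,[0,0.001,0.006],0],
    [255,[0,0,0.003],0],
    [255,[0,0,0],0],
    [255,[0,0,0],0]
  ]
}}

```text
time: 25.77
tool_pos: [0.5236, 0.3411, 0.1516]
tcp_rot: [-0.4, -3.109, -0.005]
wrist_force: [0.2, -0.9, -1.9]
width: 0.105
```

```bash
python3 m.py .524 .3412 .15 1.315;python3 - <<'E'
from h import *
from workcell import bot
c=bot.read_camera("wrist");pickle.dump(c,open('w11.pkl','wb'))
crop(c,130,50,430,330,2.1,'pics/w11.png')
c=bot.read_camera("side");pickle.dump(c,open('s11.pkl','wb'));crop(c,80,200,260,400,3,'pics/s11.png')
E
```

```text
t 25.77 pos [0.5236 0.3411 0.1516] th 1.3149 tilt [-0.0069  0.0043] q [ 0.53  0.26  1.82  0.01  1.07 -0.79] w 0.105 F [ 0.2 -0.9 -1.9]
world d [ 0.0004  0.0001 -0.0016] tool d now [-0.0004  0.0002  0.0016] turn -0.0001
```

View pics/w11.png

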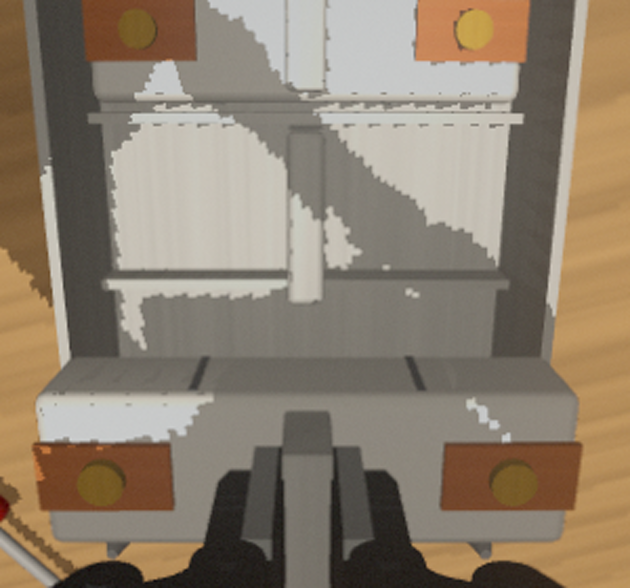

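View pics/s11.png

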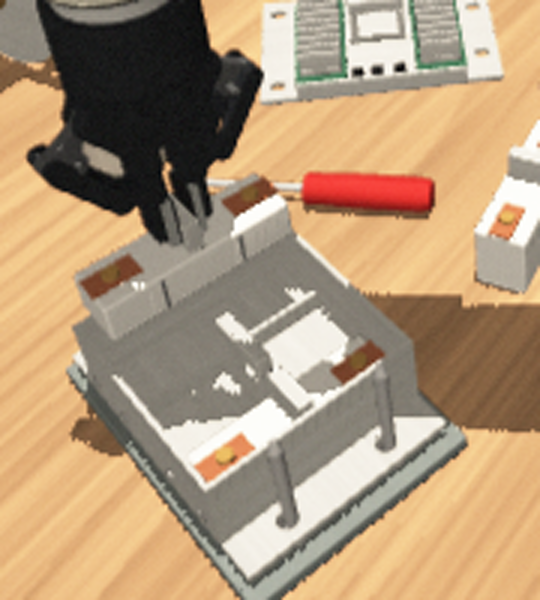

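>>> {"name": "servo_tool", "arguments": {
  "moves": [
    [255,[-0.0003,0,0.004],0],
    [255,[-0.0003,0,0.006],0],
    [255,[0,0,0.007],0],
    [255,[0,0,0.007],0],
    [255,[0,0,0.006],0],
    [255,[0,0,0.004],0],
    [255,[0,0,0.001],0],
    [255,[0,0,0],0]
  ]
}}

```text
time: 26.53
tool_pos: [0.5245, 0.3412, 0.1138]
tcp_rot: [-0.4, -3.11, -0.007]
wrist_force: [-0.4, 0.8, -2.3]
width: 0.105
```

```bash
python3 m.py .524 .3412 .1 1.315;python3 - <<'E'
from h import *
from workcell import bot
c=bot.read_camera("wrist");pickle.dump(c,open('w12.pkl','wb'))
crop(c,130,50,430,330,2.1,'pics/w12.png')
c=bot.read_camera("side");pickle.dump(c,open('s11.pkl','wb'));crop(c,80,200,260,400,3,'pics/s12.png')
E
```

```text
t 26.53 pos [0.5245 0.3412 0.1138] th 1.3147 tilt [-0.0054  0.0052] q [ 0.53  0.3   1.84  0.01  1.01 -0.79] w 0.105 F [-0.4  0.8 -2.3]
world d [-0.0005 -0.     -0.0138] tool d now [ 0.0004 -0.0002  0.0138] turn -0.0003
```

View pics/w12.png

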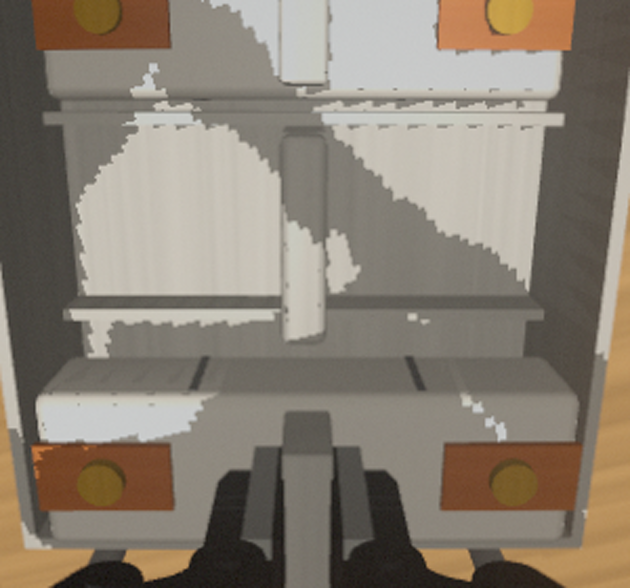

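View pics/s12.png

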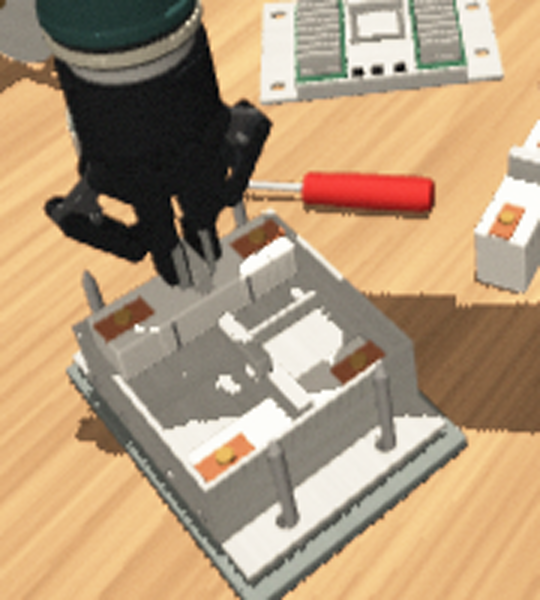

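>>> {"name": "servo_tool", "arguments": {
  "moves": [
    [255,[0,0,0.003],0],
    [255,[0,0,0.005],0],
    [255,[0,0,0.005],0],
    [255,[0,0,0.005],0],
    [255,[0,0,0.004],0],
    [255,[0,0,0.003],0],
    [255,[0,0,0.002],0],
    [255,[0,0,0.001],0]
  ]
}}

```text
time: 27.3
tool_pos: [0.5256, 0.3422, 0.0849]
tcp_rot: [-0.401, -3.113, -0.01]
wrist_force: [-0.5, 0.4, -2.1]
width: 0.103
```

```bash
python3 m.py .524 .3412 .082 1.315
```

```text
t 27.3 pos [0.5256 0.3422 0.0849] th 1.3148 tilt [-0.0023  0.007 ] q [ 0.53  0.33  1.86  0.01  0.95 -0.79] w 0.103 F [-0.5  0.4 -2.1]
world d [-0.0016 -0.001  -0.0029] tool d now [ 0.0013 -0.0014  0.0029] turn -0.0002
```

>>> {"name": "servo_tool", "arguments": {
  "moves": [
    [255,[0.0007,-0.0007,0.002],0],
    [255,[0.0005,-0.0005,0.002],0],
    [255,[0,0,0.002],0],
    [255,[0,0,0.002],0],
    [255,[0,0,0.002],0],
    [255,[0,0,0.001],0],
    [255,[0,0,0],0],
    [255,[0,0,0],0]
  ]
}}

```text
time: 27.97
tool_pos: [0.5254, 0.342, 0.083]
tcp_rot: [-0.401, -3.115, -0.012]
wrist_force: [0.2, 0.2, -2.1]
width: 0.106
```

```bash
python3 m.py .524 .3412 .082 1.315
```

```text
t 27.97 pos [0.5254 0.342  0.083 ] th 1.315 tilt [-0.0003  0.0079] q [ 0.53  0.33  1.86  0.01  0.95 -0.79] w 0.106 F [ 0.2  0.2 -2.1]
world d [-0.0014 -0.0008 -0.001 ] tool d now [ 0.0011 -0.0011  0.001 ] turn -0.0
```

```bash
cat > chk.py <<'E'
from h import *
from workcell import bot
import sys
def L(c,base):
    W=cloud(c).reshape(-1,3);ca,sa=np.cos(base[2]),np.sin(base[2]);d=W[:,:2]-base[:2]
    return 1e3*np.c_[ca*d[:,0]+sa*d[:,1],-sa*d[:,0]+ca*d[:,1],W[:,2]]
def box(P,x0,x1,y0,y1,z0,z1):
    m=(P[:,0]>x0)&(P[:,0]<x1)&(P[:,1]>y0)&(P[:,1]<y1)&(P[:,2]>z0)&(P[:,2]<z1);return P[m]
E
python3 - <<'E'
from chk import *
base=[.4755,.3525,-.2545]
for n in ("top","side","wrist"):
    c=bot.read_camera(n);P=L(c,base);pickle.dump(c,open(n+'13.pkl','wb'))
    for nm,b in dict(lo_m=(36,62,-55,-30,30,70),lo_p=(36,62,30,55,30,70),rim_mx=(-74,-71,-60,60,65,90)).items():
        q=box(P,*b)
        if len(q)>5: print(n,nm,len(q),np.percentile(q[:,2],[25,50,75]).round(1))
E
```

```text
top lo_m 88 [53.4 55.1 56.7]
top lo_p 22 [52.8 53.8 55. ]
top rim_mx 43 [76.2 77.2 77.9]
side lo_m 135 [54.  55.1 56.3]
side lo_p 165 [54.4 55.7 57. ]
side rim_mx 237 [69.9 74.3 76.8]
wrist lo_m 2684 [53.8 55.2 56. ]
wrist lo_p 2710 [54.2 55.6 56.5]
```

>>> {"name": "servo_tool", "arguments": {
  "moves": [
    [255,[0.0005,-0.0005,0.004],0],
    [255,[0,0,0.004],0],
    [255,[0,0,0.004],0],
    [255,[0,0,0.004],0],
    [255,[0,0,0.003],0],
    [255,[0,0,0],0],
    [255,[0,0,0],0],
    [255,[0,0,0],0]
  ]
}}

```text
time: 28.78
tool_pos: [0.5261, 0.3424, 0.0835]
tcp_rot: [-0.4, -3.114, -0.011]
wrist_force: [-0.1, 0.1, -1.4]
width: 0.105
```

```bash
python3 m.py .524 .3412 .082 1.315
python3 - <<'E'
from chk import *
base=[.4755,.3525,-.2545]
for n in ("wrist",):
    c=bot.read_camera(n);P=L(c,base);pickle.dump(c,open(n+'13.pkl','wb'))
    for nm,b in dict(lo_m=(36,62,-55,-30,30,70),lo_p=(36,62,30,55,30,70),rim_mx=(-74,-71,-60,60,65,90)).items():
        q=box(P,*b)
        if len(q)>5: print(n,nm,len(q),np.percentile(q[:,2],[25,50,75]).round(1))
crop(c,130,50,430,330,2.1,'pics/w14.png')
E
```

```text
t 28.78 pos [0.5261 0.3424 0.0835] th 1.3153 tilt [-0.0007  0.0073] q [ 0.53  0.33  1.86  0.01  0.95 -0.79] w 0.105 F [-0.1  0.1 -1.4]
world d [-0.0021 -0.0012 -0.0015] tool d now [ 0.0018 -0.0017  0.0015] turn 0.0003
wrist lo_m 2684 [54.6 56.1 56.9]
wrist lo_p 2742 [55.  56.2 57.3]
```

View pics/w14.png

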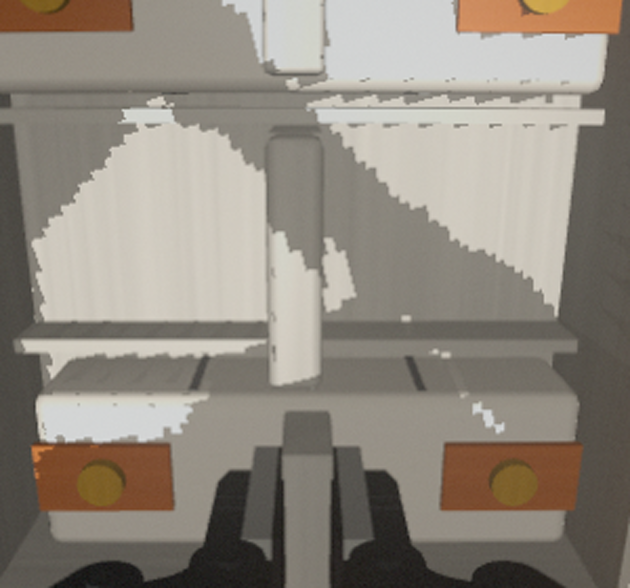

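>>> {"name": "servo_tool", "arguments": {
  "moves": [
    [235,[0,0,0],0],
    [225,[0,0,0],0],
    [215,[0,0,0],0],
    [205,[0,0,0],0],
    [195,[0,0,0],0],
    [185,[0,0,0],0],
    [180,[0,0,0],0],
    [180,[0,0,0],0]
  ],
  "newtons": 20
}}

```text
time: 29.5
tool_pos: [0.5265, 0.3426, 0.082]
tcp_rot: [-0.4, -3.114, -0.011]
wrist_force: [-0.6, -0.7, -0.3]
width: 0.292
```

>>> {"name": "servo_tool", "arguments": {
  "moves": [
    [180,[0,0,-0.008],0],
    [180,[0,0,-0.016],0],
    [180,[0,0,-0.02],0],
    [180,[0,0,-0.022],0],
    [180,[0,0,-0.022],0],
    [180,[0,0,-0.022],0],
    [180,[0,0,-0.02],0],
    [180,[0,0,-0.014],0]
  ]
}}

```text
time: 30.17
tool_pos: [0.5236, 0.3397, 0.2305]
tcp_rot: [-0.399, -3.106, -0.001]
wrist_force: [-0.2, 0.7, 1.2]
width: 0.295
```

```bash
python3 m.py .6442 .0199 .28 2.290 20
python3 - <<'E'
from chk import *
base=[.4755,.3525,-.2545]
for n in ("wrist","top","side"):
    c=bot.read_camera(n);P=L(c,base);pickle.dump(c,open(n+'15.pkl','wb'))
    for nm,b in dict(lo_m=(36,62,-55,-30,30,70),lo_p=(36,62,30,55,30,70)).items():
        q=box(P,*b)
        if len(q)>5: print(n,nm,len(q),np.percentile(q[:,2],[25,50,75]).round(1))
    if n=='wrist': cv2.imwrite('pics/w15.png',cv2.cvtColor(c["pixels"],cv2.COLOR_RGB2BGR))
    if n=='side': crop(c,80,200,260,400,3,'pics/s15.png')
E
```

```text
t 30.17 pos [0.5236 0.3397 0.2305] th 1.3153 tilt [-0.0096  0.002 ] q [ 0.53  0.19  1.74  0.01  1.22 -0.79] w 0.295 F [-0.2  0.7  1.2]
world d [ 0.1206 -0.3198  0.0495] tool d now [-0.197  -0.279  -0.0513] turn -0.9747
[-0.01, -0.014, -0.003] -0.049
[-0.009, -0.014, -0.003] -0.049
[-0.008, -0.015, -0.003] -0.049
[-0.008, -0.015, -0.002] -0.049
[-0.007, -0.016, -0.003] -0.049
[-0.006, -0.016, -0.002] -0.049
[-0.005, -0.016, -0.003] -0.049
[-0.005, -0.016, -0.002] -0.049
[-0.004, -0.017, -0.003] -0.049
[-0.003, -0.017, -0.002] -0.049
[-0.002, -0.017, -0.003] -0.049
[-0.001, -0.017, -0.002] -0.049
[-0.001, -0.017, -0.003] -0.049
[0.0, -0.017, -0.002] -0.049
[0.001, -0.017, -0.003] -0.049
[0.002, -0.017, -0.002] -0.049
[0.003, -0.017, -0.003] -0.049
[0.004, -0.017, -0.002] -0.049
[0.004, -0.016, -0.003] -0.049
[0.006, -0.016, -0.002] -0.049
wrist lo_m 843 [53.5 54.9 55.8]
wrist lo_p 843 [53.4 54.6 55.8]
top lo_m 90 [52.8 54.5 56.3]
top lo_p 93 [52.2 53.8 55.5]
side lo_m 137 [53.9 55.  56.6]
side lo_p 164 [53.3 54.6 55.9]
```

View pics/w15.png

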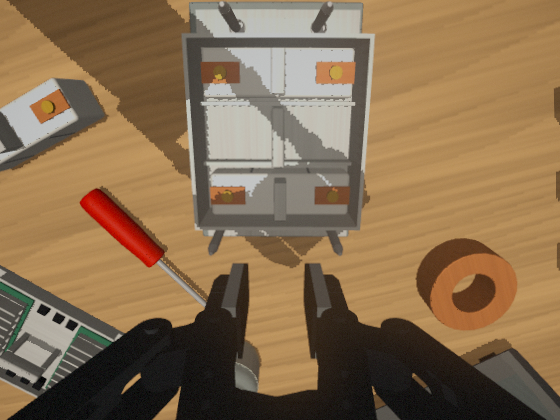

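View pics/s15.png

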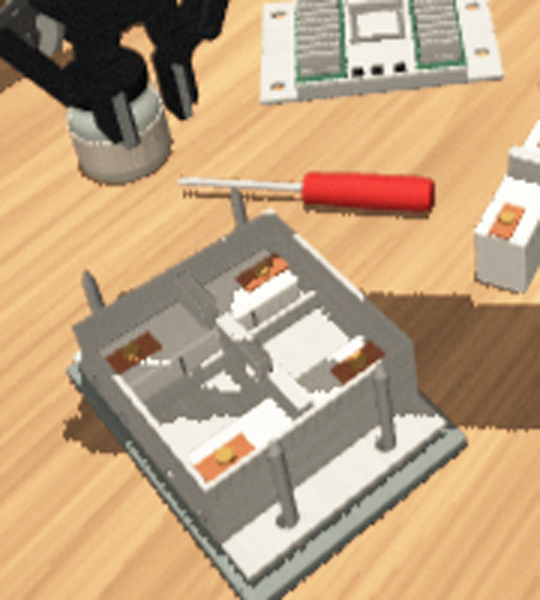

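Run:
```python
from h import *
c=pickle.load(open('wrist15.pkl','rb'))
crop(c,205,0,345,40,5,'pics/a.png');crop(c,205,225,345,265,5,'pics/b.png')
cv2.imwrite('pics/w15c.png',cv2.vconcat([cv2.imread('pics/a.png'),cv2.imread('pics/b.png')]))
```

```text
(no output)
```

View pics/w15c.png

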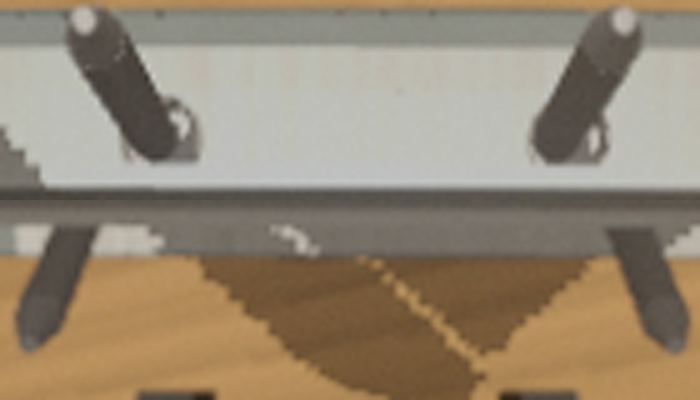

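Run:
```python
from h import *
c=pickle.load(open('wrist15.pkl','rb'))
px=np.vstack([cp([(85,20),(624,22)],205,0,5),cp([(32,345-200),(676,345-200)],205,225,5)])
b=np.array([[-86,-34,100],[-86,34,100],[86,-50,100],[86,50,100]])/1e3
p,r=fit([(c,b,px)],0,[.475,.352,-.254]);print(p.round(4),r.round(1))
```

```text
[ 0.4758  0.353  -0.2561] [ 0.1  0.2 -0.  -0.  -0.3 -0.2  0.3 -0.1]
```

>>> {"name": "servo_tool", "arguments": {
  "moves": [
    [180,[-0.012,-0.017,-0.004],-0.06],
    [180,[-0.011,-0.018,-0.004],-0.06],
    [180,[-0.01,-0.019,-0.004],-0.06],
    [180,[-0.009,-0.019,-0.003],-0.06],
    [180,[-0.008,-0.02,-0.003],-0.06],
    [180,[-0.007,-0.02,-0.003],-0.06],
    [180,[-0.006,-0.021,-0.003],-0.06],
    [180,[-0.005,-0.021,-0.003],-0.06]
  ]
}}

```text
time: 30.98
tool_pos: [0.5801, 0.177, 0.2407]
tcp_rot: [0.394, -3.085, -0.0]
wrist_force: [1.0, 0.2, 0.6]
width: 0.295
```

```bash
python3 m.py .6442 .0199 .28 2.290 9
```

```text
t 30.98 pos [0.5801 0.177  0.2407] th 1.825 tilt [-0.0314 -0.0039] q [ 0.25  0.16  1.75  0.    1.26 -1.57] w 0.295 F [1.  0.2 0.6]
world d [ 0.0641 -0.1571  0.0393] tool d now [-0.0213 -0.1681 -0.0407] turn -0.465
[-0.002, -0.019, -0.005] -0.052
[-0.001, -0.019, -0.004] -0.052
[-0.001, -0.019, -0.005] -0.052
[0.001, -0.019, -0.004] -0.052
[0.001, -0.019, -0.005] -0.052
[0.002, -0.018, -0.004] -0.052
[0.004, -0.018, -0.005] -0.052
[0.004, -0.018, -0.004] -0.052
[0.005, -0.018, -0.005] -0.052
```

>>> {"name": "servo_tool", "arguments": {
  "moves": [
    [180,[-0.002,-0.021,-0.001],-0.06],
    [180,[-0.001,-0.021,-0.001],-0.06],
    [180,[-0.001,-0.021,-0.001],-0.06],
    [180,[0.001,-0.021,-0.001],-0.06],
    [180,[0.001,-0.021,-0.001],-0.06],
    [180,[0.002,-0.02,-0.001],-0.06],
    [180,[0.003,-0.016,0],-0.05],
    [180,[0.003,-0.01,0],-0.03]
  ]
}}

```text
time: 31.65
tool_pos: [0.6355, 0.0274, 0.2275]
tcp_rot: [1.082, -2.889, -0.021]
wrist_force: [0.6, 0.4, -0.7]
width: 0.294
```

```bash
python3 m.py .6442 .0199 .25 2.290;python3 - <<'E'
from h import *
from workcell import bot
c=bot.read_camera("wrist");pickle.dump(c,open('w16.pkl','wb'))
cv2.imwrite('pics/w16.png',cv2.cvtColor(c["pixels"],cv2.COLOR_RGB2BGR))
E
python3 m.py .6442 .0199 .25 2.290
```

```text
t 31.65 pos [0.6355 0.0274 0.2275] th 2.2867 tilt [-0.0573 -0.0072] q [ 0.01  0.24  1.68 -0.01  1.27 -2.28] w 0.294 F [ 0.6  0.4 -0.7]
world d [ 0.0087 -0.0075  0.0225] tool d now [-0.0005 -0.0106 -0.0229] turn -0.0033
t 31.7 pos [0.6356 0.0258 0.2268] th 2.2864 tilt [-0.0579 -0.0085] q [ 0.01  0.25  1.68 -0.01  1.27 -2.28] w 0.293 F [ 0.8 -0.2 -0.6]
world d [ 0.0086 -0.0059  0.0232] tool d now [-0.0014 -0.0093 -0.0236] turn -0.0036
```

View pics/w16.png

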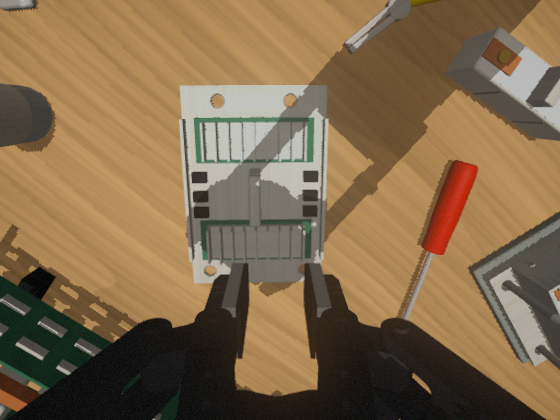

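Run:
```python
from h import *
c=pickle.load(open('w16.pkl','rb'));crop(c,170,75,340,295,3,'pics/w16c.png')
```

```text
(no output)
```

View pics/w16c.png

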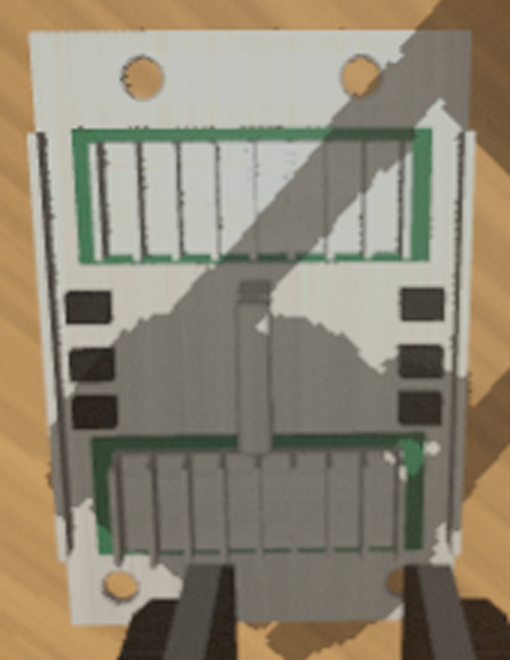

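```bash
python3 - <<'E'
from h import *
c=pickle.load(open('w16.pkl','rb'))
b=np.array([[-86,-34,5],[-86,34,5],[86,-50,5],[-100,-68,5],[-100,68,5],[100,-68,5],[-23,-5,50],[-23,5,50],[23,-5,50],[23,5,50]])/1e3
px=cp([(143,78),(361,76),(121,584),(30,31),(470,31),(72,623),(236,302),(271,302),(238,452),(271,452)],170,75,3)
p,r=fit([(c,b,px)],0,[.644,.02,.72]);print(p.round(4),r.round(1).reshape(-1,2).tolist())
E
python3 m.py .6455 .0195 .12 2.292 8
```

```text
[0.6456 0.0189 0.7193] [[-0.1, -0.5], [0.2, -0.1], [-0.3, 0.8], [-0.2, -0.4], [0.5, -0.8], [-0.1, -0.0], [-0.4, -0.0], [-0.3, -0.1], [0.2, 1.1], [0.5, 1.0]]
t 31.7 pos [0.6356 0.0258 0.2268] th 2.2864 tilt [-0.0579 -0.0085] q [ 0.01  0.25  1.68 -0.01  1.27 -2.28] w 0.293 F [ 0.8 -0.2 -0.6]
world d [ 0.0099 -0.0063 -0.1068] tool d now [-0.0085 -0.0146  0.1061] turn -0.0056
[-0.001, -0.002, 0.013] -0.001
[-0.001, -0.002, 0.013] -0.001
[-0.001, -0.002, 0.013] -0.001
[-0.001, -0.002, 0.013] -0.001
[-0.001, -0.002, 0.014] -0.001
[-0.001, -0.002, 0.013] -0.001
[-0.001, -0.001, 0.014] -0.001
[-0.002, -0.002, 0.013] -0.001
```

>>> {"name": "servo_tool", "arguments": {
  "moves": [
    [180,[-0.003,-0.003,0.02],0],
    [180,[-0.003,-0.003,0.025],0],
    [180,[-0.002,-0.003,0.025],0],
    [180,[-0.001,-0.002,0.015],0],
    [180,[-0.001,-0.001,0.005],0],
    [180,[0,0,0],0],
    [180,[0,0,0],0],
    [180,[0,0,0],0]
  ]
}}

```text
time: 32.37
tool_pos: [0.6401, 0.0233, 0.1241]
tcp_rot: [1.066, -2.881, -0.028]
wrist_force: [0.6, 0.1, 0.1]
width: 0.293
```

```bash
python3 m.py .6456 .0189 .08 2.290 6
```

```text
t 32.37 pos [0.6401 0.0233 0.1241] th 2.2783 tilt [-0.0718 -0.0068] q [ 0.    0.35  1.75 -0.01  1.11 -2.28] w 0.293 F [0.6 0.1 0.1]
world d [ 0.0055 -0.0044 -0.0441] tool d now [-0.0039 -0.0087  0.0436] turn -0.0117
[-0.001, -0.001, 0.007] -0.002
[-0.001, -0.002, 0.007] -0.002
[-0.0, -0.001, 0.007] -0.002
[-0.001, -0.002, 0.008] -0.002
[-0.0, -0.001, 0.007] -0.002
[-0.001, -0.002, 0.008] -0.002
```

>>> {"name": "servo_tool", "arguments": {
  "moves": [
    [180,[-0.001,-0.001,0.006],-0.003],
    [180,[-0.001,-0.002,0.007],-0.003],
    [180,[0,-0.001,0.007],-0.003],
    [180,[-0.001,-0.002,0.007],-0.002],
    [180,[0,-0.001,0.006],0],
    [180,[0,-0.001,0.004],0],
    [180,[0,0,0.002],0],
    [180,[0,0,0],0]
  ]
}}

```text
time: 33.03
tool_pos: [0.6485, 0.019, 0.0853]
tcp_rot: [1.086, -2.882, -0.025]
wrist_force: [-0.1, -0.5, -0.4]
width: 0.294
```

```bash
python3 m.py .6456 .0189 .055 2.290 6
```

```text
t 33.03 pos [0.6485 0.019  0.0853] th 2.2909 tilt [-0.0637 -0.0068] q [-0.01  0.4   1.76 -0.01  1.04 -2.29] w 0.294 F [-0.1 -0.5 -0.4]
world d [-0.0029 -0.0001 -0.0303] tool d now [0.0006 0.0007 0.0305] turn 0.0009
[0.0, 0.0, 0.005] 0.0
[0.0, 0.0, 0.005] 0.0
[0.0, 0.0, 0.005] 0.0
[0.0, 0.0, 0.005] 0.0
[0.0, 0.0, 0.005] 0.0
[0.001, 0.001, 0.005] 0.0
```

>>> {"name": "servo_tool", "arguments": {
  "moves": [
    [180,[-0.001,0,0.005],0],
    [180,[0,0,0.006],0],
    [180,[0,0,0.006],0],
    [180,[0,0,0.005],0],
    [180,[0,0,0.004],0],
    [180,[0,0,0.002],0],
    [180,[0,0,0],0],
    [180,[0,0,0],0]
  ]
}}

```text
time: 33.7
tool_pos: [0.647, 0.0195, 0.0539]
tcp_rot: [1.086, -2.881, -0.025]
wrist_force: [0.7, -0.2, -0.2]
width: 0.295
```

```bash
python3 m.py .6456 .0189 .054 2.290
```

```text
t 33.7 pos [0.647  0.0195 0.0539] th 2.2908 tilt [-0.0645 -0.0067] q [-0.    0.43  1.78 -0.01  0.99 -2.29] w 0.295 F [ 0.7 -0.2 -0.2]
world d [-0.0014 -0.0006  0.0001] tool d now [ 0.0015  0.0004 -0.    ] turn 0.0008
```

>>> {"name": "servo_tool", "arguments": {
  "moves": [
    [180,[0.001,0,0],0],
    [200,[0,0,0],0],
    [225,[0,0,0],0],
    [255,[0,0,0],0],
    [255,[0,0,0],0],
    [255,[0,0,0],0],
    [255,[0,0,0],0],
    [255,[0,0,0],0]
  ],
  "newtons": 80
}}

```text
time: 34.37
tool_pos: [0.6468, 0.0186, 0.0551]
tcp_rot: [1.087, -2.882, -0.024]
wrist_force: [-1.3, -0.6, -0.3]
width: 0.095
```

```bash
python3 m.py .6456 .0189 .22 2.290
```

```text
t 34.37 pos [0.6468 0.0186 0.0551] th 2.2911 tilt [-0.0626 -0.0073] q [-0.01  0.43  1.78 -0.01  0.99 -2.29] w 0.095 F [-1.3 -0.6 -0.3]
world d [-0.0012  0.0003  0.1649] tool d now [ 0.0092  0.0069 -0.1645] turn 0.0011
```

>>> {"name": "servo_tool", "arguments": {
  "moves": [
    [255,[0,0,-0.003],0],
    [255,[0,0,-0.007],0],
    [255,[0,0,-0.011],0],
    [255,[0,0,-0.014],0],
    [255,[0,0,-0.014],0],
    [255,[0,0,-0.014],0],
    [255,[0,0,-0.014],0],
    [255,[0,0,-0.014],0]
  ]
}}

```text
time: 35.03
tool_pos: [0.6467, 0.0196, 0.1449]
tcp_rot: [1.081, -2.868, -0.034]
wrist_force: [0.3, -0.1, -4.3]
width: 0.097
```

```bash
python3 m.py .4758 .353 .24 1.315 24
```

```text
t 35.03 pos [0.6467 0.0196 0.1449] th 2.2903 tilt [-0.0788 -0.0063] q [-0.    0.34  1.72 -0.01  1.16 -2.29] w 0.097 F [ 0.3 -0.1 -4.3]
world d [-0.1709  0.3334  0.0951] tool d now [-0.086   0.3674 -0.0835] turn 0.9753
[-0.004, 0.015, -0.003] 0.041
[-0.003, 0.015, -0.003] 0.041
[-0.002, 0.016, -0.004] 0.041
[-0.002, 0.016, -0.003] 0.041
[-0.001, 0.016, -0.004] 0.041
[-0.0, 0.016, -0.003] 0.041
[0.0, 0.016, -0.004] 0.041
[0.001, 0.016, -0.003] 0.041
[0.001, 0.016, -0.004] 0.041
[0.002, 0.015, -0.003] 0.041
[0.003, 0.015, -0.004] 0.041
[0.003, 0.015, -0.003] 0.041
[0.004, 0.015, -0.004] 0.041
[0.005, 0.015, -0.003] 0.041
[0.005, 0.015, -0.004] 0.041
[0.006, 0.015, -0.003] 0.041
[0.006, 0.014, -0.004] 0.041
[0.007, 0.014, -0.003] 0.041
[0.008, 0.014, -0.004] 0.041
[0.008, 0.013, -0.003] 0.041
[0.009, 0.013, -0.004] 0.041
[0.009, 0.013, -0.003] 0.041
[0.01, 0.012, -0.004] 0.041
[0.01, 0.012, -0.003] 0.041
```

>>> {"name": "servo_tool", "arguments": {
  "moves": [
    [255,[-0.004,0.016,-0.01],0.043],
    [255,[-0.003,0.018,-0.01],0.043],
    [255,[-0.002,0.018,-0.01],0.043],
    [255,[-0.002,0.018,-0.008],0.043],
    [255,[-0.001,0.018,-0.006],0.043],
    [255,[0,0.018,-0.004],0.043],
    [255,[0,0.018,-0.003],0.043],
    [255,[0.001,0.018,-0.003],0.043]
  ]
}}

```text
time: 35.7
tool_pos: [0.5854, 0.1476, 0.2163]
tcp_rot: [0.543, -3.025, -0.009]
wrist_force: [0.7, 0.2, -4.1]
width: 0.098
```

```bash
python3 m.py .4758 .353 .215 1.315 13
```

```text
t 35.7 pos [0.5854 0.1476 0.2163] th 1.9253 tilt [-0.0679 -0.006 ] q [ 0.2   0.2   1.76  0.01  1.25 -1.73] w 0.098 F [ 0.7  0.2 -4.1]
world d [-0.1096  0.2054 -0.0013] tool d now [0.031  0.2306 0.0075] turn 0.6103
[0.002, 0.018, 0.001] 0.047
[0.003, 0.018, 0.001] 0.047
[0.004, 0.017, 0.0] 0.047
[0.005, 0.017, 0.001] 0.047
[0.006, 0.017, 0.0] 0.047
[0.006, 0.017, 0.001] 0.047
[0.007, 0.016, 0.0] 0.047
[0.008, 0.016, 0.001] 0.047
[0.009, 0.016, 0.0] 0.047
[0.01, 0.015, 0.001] 0.047
[0.01, 0.015, 0.0] 0.047
[0.011, 0.014, 0.001] 0.047
[0.011, 0.013, 0.0] 0.047
```

>>> {"name": "servo_tool", "arguments": {
  "moves": [
    [255,[0.002,0.018,0],0.05],
    [255,[0.003,0.018,0],0.05],
    [255,[0.004,0.018,0],0.05],
    [255,[0.005,0.018,0],0.05],
    [255,[0.006,0.018,0],0.05],
    [255,[0.007,0.018,0],0.05],
    [255,[0.007,0.017,0],0.05],
    [255,[0.008,0.016,0],0.05]
  ]
}}

```text
time: 36.37
tool_pos: [0.5148, 0.2863, 0.2281]
tcp_rot: [-0.101, -3.077, 0.01]
wrist_force: [-0.1, -0.7, -4.6]
width: 0.098
```

```bash
python3 m.py .4758 .353 .215 1.315 7
```

```text
t 36.37 pos [0.5148 0.2863 0.2281] th 1.5056 tilt [-0.0635 -0.0042] q [ 0.45  0.16  1.79  0.03  1.26 -1.06] w 0.098 F [-0.1 -0.7 -4.6]
world d [-0.039   0.0667 -0.0131] tool d now [0.0424 0.0641 0.0153] turn 0.1906
[0.006, 0.009, 0.002] 0.027
[0.006, 0.009, 0.002] 0.027
[0.007, 0.009, 0.002] 0.027
[0.007, 0.009, 0.002] 0.027
[0.007, 0.008, 0.002] 0.027
[0.007, 0.008, 0.003] 0.027
[0.007, 0.008, 0.002] 0.027
```

>>> {"name": "servo_tool", "arguments": {
  "moves": [
    [255,[0.005,0.01,0.002],0.03],
    [255,[0.006,0.01,0.002],0.03],
    [255,[0.006,0.01,0.002],0.03],
    [255,[0.006,0.009,0.002],0.03],
    [255,[0.006,0.008,0.002],0.03],
    [255,[0.004,0.005,0.001],0.02],
    [255,[0.002,0.002,0],0.01],
    [255,[0,0,0],0]
  ]
}}

```text
time: 37.03
tool_pos: [0.4812, 0.3511, 0.2242]
tcp_rot: [-0.385, -3.055, 0.015]
wrist_force: [0.0, -0.6, -3.5]
width: 0.094
```

```bash
python3 m.py .4758 .353 .19 1.315 7;python3 - <<'E'
from h import *
from workcell import bot
c=bot.read_camera("wrist");pickle.dump(c,open('w17.pkl','wb'))
cv2.imwrite('pics/w17.png',cv2.cvtColor(c["pixels"],cv2.COLOR_RGB2BGR))
c=bot.read_camera("side");pickle.dump(c,open('s17.pkl','wb'));crop(c,60,180,270,400,2.7,'pics/s17.png')
E
```

```text
t 37.03 pos [0.4812 0.3511 0.2242] th 1.3203 tilt [-0.063  -0.0019] q [ 0.57  0.17  1.78  0.03  1.25 -0.76] w 0.094 F [ 0.  -0.6 -3.5]
world d [-0.0054  0.0019 -0.0342] tool d now [0.0036 0.0011 0.0345] turn 0.0053
[0.001, 0.0, 0.005] 0.001
[0.0, 0.0, 0.005] 0.001
[0.001, 0.0, 0.005] 0.001
[0.0, 0.0, 0.005] 0.001
[0.001, 0.0, 0.005] 0.001
[0.0, 0.001, 0.005] 0.001
[0.001, 0.0, 0.005] 0.001
```

View pics/w17.png

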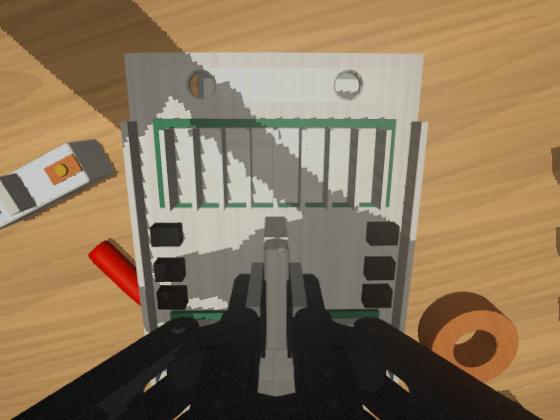

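View pics/s17.png

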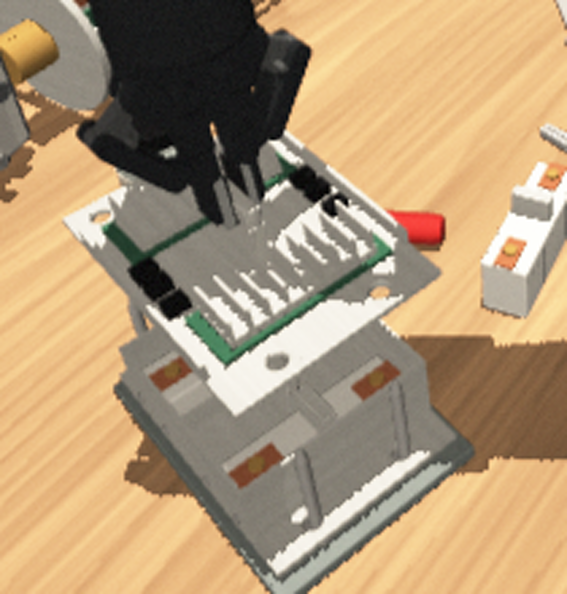

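```bash
cat > drv.py <<'E'
from h import *
from scipy.spatial.transform import Rotation as Ro
Rg=Ro.from_rotvec([1.087,-2.882,-.024]).as_matrix();pg=np.array([.6468,.0186,.0551])
RB=Ro.from_euler('z',.7193).as_matrix();pB=np.array([.6456,.0189,0])
Rtb=Rg.T@RB;ptb=Rg.T@(pB-pg)
def tray(s):
    R=Ro.from_rotvec(s["tcp_rot"]).as_matrix();return R@Rtb,R@ptb+s["tool_pos"]
E
python3 - <<'E'
from drv import *
from workcell import bot
s=bot.read_state();R,p=tray(s);c=pickle.load(open('w17.pkl','rb'))
print('pred origin',p.round(4),'yaw',np.arctan2(R[1,0],R[0,0]).round(4),'z',R[:,2].round(4))
b=np.array([[-86,-34,5],[-86,34,5],[-100,-68,5],[-100,68,5],[-23,-5,50],[-23,5,50]])/1e3
print(proj(c,b@R.T+p).round(1).tolist())
crop(c,115,45,435,130,2.4,'pics/w17a.png');crop(c,245,210,310,275,8,'pics/w17b.png')
E
```

```text
pred origin [0.4801 0.349  0.1692] yaw -0.2518 z [0.0212 0.0499 0.9985]
[[197.7, 86.1], [344.2, 86.6], [120.5, 53.9], [418.0, 56.0], [261.7, 249.9], [287.6, 249.5]]
```

View pics/w17a.png

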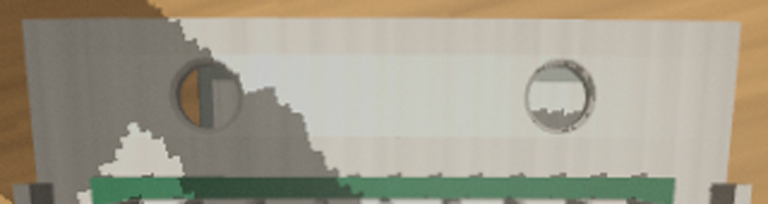

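View pics/w17b.png

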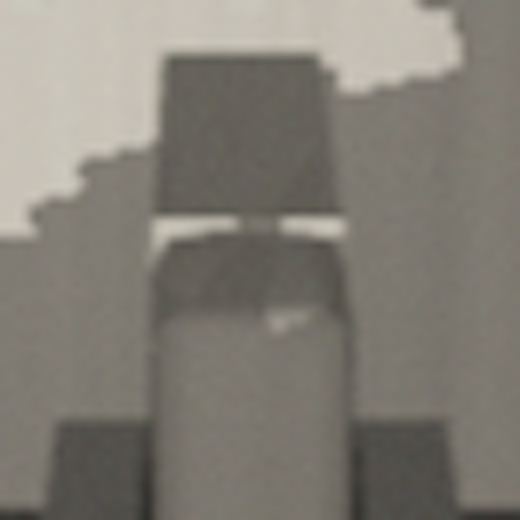

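```bash
cat >> drv.py <<'E'
bp=np.array([0,0,.043])
g=Rtb@bp+ptb; zb=Rtb[:,2]; a=np.arctan2(zb[1],-zb[2])  # rotate about tool x to null zb.y
best=min((Ro.from_rotvec([k,0,0]).as_matrix() for k in (a,-a)),key=lambda M:abs((M@zb)[1]))
Rtb=best@Rtb;g[1]=0;ptb=g-Rtb@bp
E
python3 - <<'E'
from drv import *
from workcell import bot
s=bot.read_state();R,p=tray(s);c=pickle.load(open('w17.pkl','rb'))
print('ptb',ptb.round(4),'pred origin',p.round(4),'yaw',np.arctan2(R[1,0],R[0,0]).round(4),'z',R[:,2].round(4))
b=np.array([[-86,-34,5],[-86,34,5],[-100,-68,5],[-100,68,5],[-23,-5,50],[-23,5,50]])/1e3
print(proj(c,b@R.T+p).round(1).tolist())
px=np.array([(201.3,84.2),(348.3,85),(124,53.5),(423,54)])
# refine pitch about tool y and shift
from scipy.optimize import least_squares
def f(v):
    M=Ro.from_rotvec([0,v[0],0]).as_matrix();Rt=s and Ro.from_rotvec(s["tcp_rot"]).as_matrix()
    RR=Rt@M@Rtb;pp=Rt@(M@(ptb-g)+g+[v[1],v[2],0])+s["tool_pos"]
    return np.r_[(proj(c,b[:4]@RR.T+pp)-px).ravel(),np.array([v[1],v[2]])/.001*.5]
r=least_squares(f,[0,0,0]);print(r.x.round(4),r.fun.round(1))
E
```

```text
ptb [-0.0022 -0.      0.0551] pred origin [0.4804 0.35   0.1691] yaw -0.2537 z [0.0123 0.0148 0.9998]
[[200.2, 86.1], [346.8, 86.6], [124.8, 54.5], [422.2, 55.5], [259.7, 249.7], [285.6, 249.8]]
[0.0062 0.0003 0.0003] [-0.7  0.5 -0.6  0.2  0.7 -0.6  0.6 -0.   0.2  0.1]
```

```bash
python3 m.py .4766 .3541 .182 1.318 7
```

```text
t 37.13 pos [0.4817 0.3506 0.2243] th 1.3202 tilt [-0.0625 -0.0019] q [ 0.57  0.17  1.78  0.03  1.25 -0.76] w 0.092 F [ 0.7  0.2 -3.2]
world d [-0.0051  0.0035 -0.0423] tool d now [0.0033 0.0029 0.0425] turn 0.0022
[0.0, 0.0, 0.006] 0.0
[0.001, 0.0, 0.006] 0.0
[0.0, 0.001, 0.006] 0.0
[0.001, 0.0, 0.006] 0.0
[0.0, 0.001, 0.006] 0.0
[0.001, 0.0, 0.006] 0.0
[0.0, 0.001, 0.006] 0.0
```

>>> {"name": "servo_tool", "arguments": {
  "moves": [
    [255,[0.0005,0.0005,0.005],0.001],
    [255,[0.0005,0.0005,0.007],0.001],
    [255,[0.0005,0.0005,0.008],0],
    [255,[0.0005,0.0005,0.008],0],
    [255,[0.0005,0.0005,0.006],0],
    [255,[0.0005,0.0005,0.003],0],
    [255,[0,0,0],0],
    [255,[0,0,0],0]
  ]
}}

```text
time: 37.8
tool_pos: [0.4771, 0.3516, 0.182]
tcp_rot: [-0.392, -3.053, 0.019]
wrist_force: [0.2, 0.2, -3.9]
width: 0.098
```

```bash
python3 m.py .4766 .3541 .182 1.318;python3 - <<'E'
from drv import *
from workcell import bot
s=bot.read_state();R,p=tray(s);print('origin',p.round(4),'z',R[:,2].round(4))
c=bot.read_camera("wrist");pickle.dump(c,open('w18.pkl','wb'));crop(c,170,50,390,120,3.6,'pics/w18.png')
E
```

```text
t 37.8 pos [0.4771 0.3516 0.182 ] th 1.3163 tilt [-0.0647 -0.0043] q [ 0.58  0.2   1.82  0.03  1.17 -0.75] w 0.098 F [ 0.2  0.2 -3.9]
world d [-0.0005  0.0025  0.    ] tool d now [0.0011 0.0023 0.    ] turn -0.0017
origin [0.4756 0.3508 0.1269] z [0.0146 0.0174 0.9997]
```

View pics/w18.png

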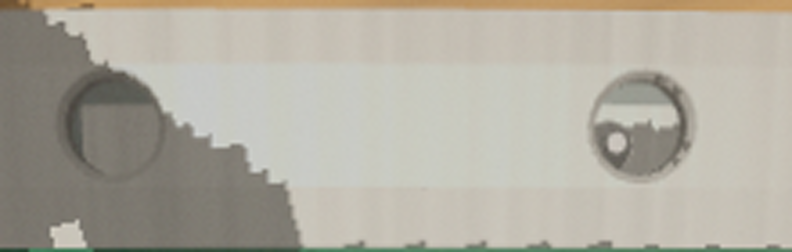

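Run:
```python
from drv import *
from workcell import bot
s=bot.read_state();R,p=tray(s)
c=pickle.load(open('w18.pkl','rb'))
t=back(c,[(340.8,89.1)],.1);print('tip',t.round(4), 'base pred',body2w([.4758,.353,-.2561],0,H[2:3]+[0,0,.1]).round(4))
h=back(c,[(347.4,84.6),(200.7,83.8)],.132);print('holes',h.round(4),np.linalg.norm(h[0]-h[1]));print('pred holes',((H[2:]+[0,0,.005])@R.T+p).round(4))
print('proj tips',proj(c,body2w([.4758,.353,-.2561],0,H+[0,0,.1])).round(1).tolist())
```

```text
tip [[0.4011 0.4076 0.1   ]] base pred [[0.4012 0.4077 0.1   ]]
holes [[0.4009 0.4056 0.132 ]
 [0.3833 0.3396 0.132 ]] 0.0682593378967541
pred holes [[0.4011 0.4056 0.132 ]
 [0.3838 0.3399 0.1334]]
proj tips [[351.9, 357.3], [204.8, 355.3], [341.0, 89.2], [217.9, 89.1]]
```

```bash
python3 m.py .4773 .3538 .165 1.316 6
```

```text
t 37.85 pos [0.477  0.3515 0.182 ] th 1.3163 tilt [-0.0649 -0.0045] q [ 0.58  0.2   1.83  0.03  1.17 -0.75] w 0.095 F [-0.8 -0.2 -5. ]
world d [ 0.0003  0.0023 -0.017 ] tool d now [-0.0008  0.0026  0.0169] turn 0.0003
[-0.0, 0.0, 0.003] 0.0
[-0.0, 0.001, 0.003] 0.0
[-0.0, 0.0, 0.003] 0.0
[-0.0, 0.001, 0.003] 0.0
[-0.0, 0.0, 0.002] 0.0
[-0.001, 0.001, 0.003] 0.0
```

>>> {"name": "servo_tool", "arguments": {
  "moves": [
    [255,[-0.0003,0.001,0.002],0],
    [255,[-0.0003,0.001,0.003],0],
    [255,[-0.0003,0.0005,0.004],0],
    [255,[0,0,0.003],0],
    [255,[0,0,0.002],0],
    [255,[0,0,0],0],
    [255,[0,0,0],0],
    [255,[0,0,0],0]
  ]
}}

```text
time: 38.52
tool_pos: [0.4788, 0.3547, 0.1679]
tcp_rot: [-0.391, -3.055, 0.017]
wrist_force: [0.6, 0.1, -3.7]
width: 0.097
```

```bash
python3 m.py .4773 .3538 .14 1.316;python3 - <<'E'
from drv import *
from workcell import bot
s=bot.read_state();R,p=tray(s);print('origin',p.round(4),'z',R[:,2].round(4))
c=bot.read_camera("wrist");pickle.dump(c,open('w19.pkl','wb'));crop(c,170,50,390,120,3.6,'pics/w19.png')
E
```

```text
t 38.52 pos [0.4788 0.3547 0.1679] th 1.3165 tilt [-0.0624 -0.0029] q [ 0.58  0.22  1.83  0.03  1.15 -0.75] w 0.097 F [ 0.6  0.1 -3.7]
world d [-0.0015 -0.0009 -0.0279] tool d now [-0.0005 -0.0007  0.0279] turn 0.0005
origin [0.4774 0.354  0.1128] z [0.0122 0.0159 0.9998]
```

View pics/w19.png

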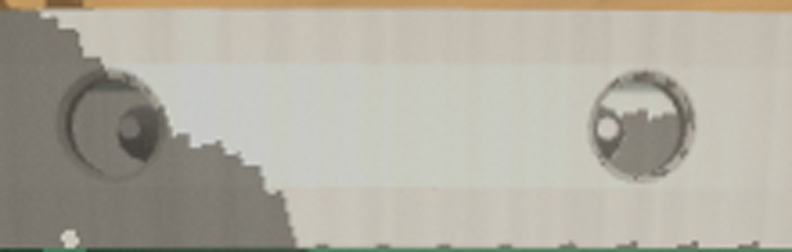

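>>> {"name": "servo_tool", "arguments": {
  "moves": [
    [255,[0,-0.0005,0.003],0],
    [255,[0,-0.0003,0.004],0],
    [255,[0,0,0.004],0],
    [255,[0,0,0.003],0],
    [255,[0,0,0.001],0],
    [255,[0,0,0],0],
    [255,[0,0,0],0],
    [255,[0,0,0],0]
  ]
}}

```text
time: 39.23
tool_pos: [0.4775, 0.3536, 0.1513]
tcp_rot: [-0.392, -3.055, 0.017]
wrist_force: [-0.2, 0.3, -4.1]
width: 0.097
```

```bash
python3 m.py .4773 .3538 .14 1.316;python3 - <<'E'
from drv import *
from workcell import bot
s=bot.read_state();R,p=tray(s);print('origin',p.round(4),'z',R[:,2].round(4))
c=bot.read_camera("wrist");pickle.dump(c,open('w20.pkl','wb'));crop(c,170,50,390,120,3.6,'pics/w20.png')
c=bot.read_camera("side");pickle.dump(c,open('s20.pkl','wb'));crop(c,60,180,270,400,2.7,'pics/s20.png')
E
```

```text
t 39.23 pos [0.4775 0.3536 0.1513] th 1.3163 tilt [-0.0624 -0.0028] q [ 0.58  0.23  1.85  0.04  1.12 -0.75] w 0.097 F [-0.2  0.3 -4.1]
world d [-0.0002  0.0002 -0.0113] tool d now [-0.0005  0.0003  0.0113] turn 0.0003
origin [0.4761 0.3529 0.0962] z [0.0122 0.0159 0.9998]
```

View pics/w20.png

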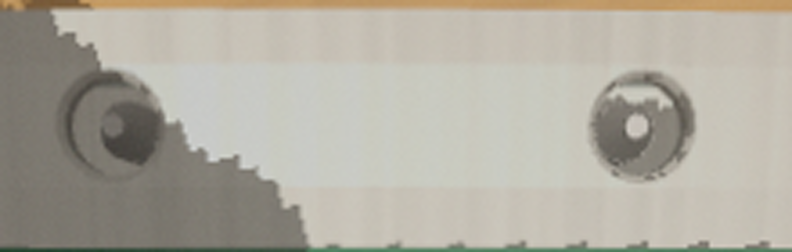

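View pics/s20.png

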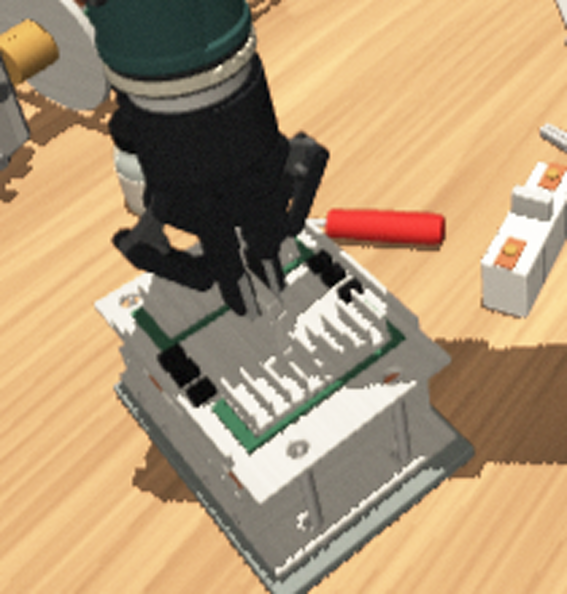

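>>> {"name": "servo_tool", "arguments": {
  "moves": [
    [255,[-0.0003,0,0.003],0],
    [255,[-0.0003,0,0.004],0],
    [255,[-0.0003,0,0.004],0],
    [255,[-0.0002,0,0.003],0],
    [255,[0,0,0.002],0],
    [255,[0,0,0.001],0],
    [255,[0,0,0],0],
    [255,[0,0,0],0]
  ],
  "newtons": 50
}}

```text
time: 40.0
tool_pos: [0.478, 0.3535, 0.1336]
tcp_rot: [-0.392, -3.056, 0.016]
wrist_force: [-1.4, -1.2, -1.8]
width: 0.097
```

```bash
python3 m.py .4773 .3538 .132 1.316;python3 - <<'E'
from drv import *
from workcell import bot
s=bot.read_state();R,p=tray(s);print('origin',p.round(4),'z',R[:,2].round(4))
E
```

```text
t 40.0 pos [0.478  0.3535 0.1336] th 1.3164 tilt [-0.0612 -0.0023] q [ 0.58  0.25  1.86  0.04  1.08 -0.76] w 0.097 F [-1.4 -1.2 -1.8]
world d [-0.0007  0.0003 -0.0016] tool d now [0.0007 0.0001 0.0017] turn 0.0004
origin [0.4767 0.3528 0.0785] z [0.011  0.0154 0.9998]
```

Contact has begun (force reading dropped to -1.8 N). I'll press gently with minimum grip, then check the heights.

>>> {"name": "servo_tool", "arguments": {
  "moves": [
    [255,[0.0003,0,0.003],0],
    [255,[0,0,0.003],0],
    [255,[0,0,0.004],0],
    [255,[0,0,0.004],0],
    [255,[0,0,0.003],0],
    [255,[0,0,0],0],
    [255,[0,0,0],0],
    [255,[0,0,0],0]
  ],
  "newtons": 20
}}

```text
time: 40.67
tool_pos: [0.4785, 0.3539, 0.134]
tcp_rot: [-0.394, -3.06, 0.01]
wrist_force: [-0.9, -0.6, -3.9]
width: 0.092
```

```bash
python3 m.py .4773 .3538 .132 1.316
cat > chk2.py <<'E'
from chk import *
base=[.4755,.3525,-.255]
for n in ("wrist","top","side"):
    c=bot.read_camera(n);P=L(c,base);pickle.dump(c,open(n+'21.pkl','wb'))
    for nm,b in dict(mxmy=(-98,-76,-25,0,60,100),mxpy=(-98,-76,0,25,60,100),pxmy=(77,98,-38,0,60,100),pxpy=(77,98,0,38,60,100)).items():
        q=box(P,*b)
        if len(q)>5: print(n,nm,len(q),np.percentile(q[:,2],[25,50,75]).round(1))
E
python3 chk2.py
```

```text
t 40.67 pos [0.4785 0.3539 0.134 ] th 1.3154 tilt [-0.0569  0.0007] q [ 0.58  0.25  1.87  0.04  1.08 -0.75] w 0.092 F [-0.9 -0.6 -3.9]
world d [-0.0012 -0.0001 -0.002 ] tool d now [ 0.001  -0.0004  0.002 ] turn -0.0006
wrist mxmy 2783 [85.2 85.7 86.2]
wrist mxpy 2751 [84.4 84.9 85.4]
wrist pxmy 181 [84.2 84.7 85.1]
wrist pxpy 257 [84.  84.4 84.8]
top mxmy 86 [83.7 84.4 85.6]
top mxpy 87 [83.  84.2 85.2]
top pxmy 118 [83.4 84.5 85.6]
top pxpy 109 [81.8 83.3 84.6]
side mxmy 176 [84.  84.6 85.4]
side mxpy 190 [83.3 84.  84.6]
side pxmy 18 [84.1 84.7 85.4]
side pxpy 41 [82.6 83.4 84. ]
```

>>> {"name": "servo_tool", "arguments": {
  "moves": [
    [255,[0.0003,0,0.006],0],
    [255,[0.0003,0,0.006],0],
    [255,[0,0,0.006],0],
    [255,[0,0,0.006],0],
    [255,[0,0,0.006],0],
    [255,[0,0,0.006],0],
    [250,[0,0,0.006],0],
    [250,[0,0,0.006],0]
  ]
}}

```text
time: 41.48
tool_pos: [0.4782, 0.3528, 0.1312]
tcp_rot: [-0.391, -3.061, 0.016]
wrist_force: [-11.9, -10.1, 29.2]
width: 0.097
```

```bash
python3 m.py .4773 .3538 .132 1.316; python3 chk2.py
```

```text
t 41.48 pos [0.4782 0.3528 0.1312] th 1.3172 tilt [-0.0561 -0.0034] q [ 0.58  0.25  1.87  0.03  1.07 -0.75] w 0.097 F [-11.9 -10.1  29.2]
world d [-0.0009  0.001   0.0008] tool d now [ 0.0011  0.0008 -0.0008] turn 0.0012
wrist mxmy 2754 [82.1 82.6 83. ]
wrist mxpy 2790 [82.1 82.6 83.1]
wrist pxmy 213 [81.9 82.2 82.6]
wrist pxpy 214 [82.  82.4 82.7]
top mxmy 88 [80.9 81.9 82.9]
top mxpy 88 [80.9 81.9 82.8]
top pxmy 117 [80.6 81.9 82.8]
top pxpy 115 [80.8 81.6 82.5]
side mxmy 175 [81.6 82.2 82.8]
side mxpy 189 [81.6 82.2 82.8]
side pxmy 23 [81.9 82.9 83.2]
side pxpy 39 [81.7 82.2 82.6]
```

All four corners read 82 mm, flat and fully down. Releasing.

>>> {"name": "servo_tool", "arguments": {
  "moves": [
    [235,[0,0,0],0],
    [220,[0,0,0],0],
    [205,[0,0,0],0],
    [190,[0,0,0],0],
    [180,[0,0,0],0],
    [180,[0,0,0],0],
    [180,[0,0,0],0],
    [180,[0,0,0],0]
  ]
}}

```text
time: 42.3
tool_pos: [0.4806, 0.3544, 0.1332]
tcp_rot: [-0.391, -3.066, 0.01]
wrist_force: [0.8, -0.8, -0.3]
width: 0.295
```

```bash
python3 m.py .4773 .3538 .25 1.316; python3 chk2.py
```

```text
t 42.3 pos [0.4806 0.3544 0.1332] th 1.3174 tilt [-0.0508 -0.0001] q [ 0.58  0.25  1.86  0.03  1.07 -0.75] w 0.295 F [ 0.8 -0.8 -0.3]
world d [-0.0033 -0.0006  0.1168] tool d now [ 0.0088 -0.0029 -0.1165] turn 0.0014
wrist mxmy 2723 [82.2 82.6 83.1]
wrist mxpy 2740 [82.2 82.7 83.1]
wrist pxmy 511 [82.1 82.5 82.8]
wrist pxpy 634 [82.  82.4 82.8]
top mxmy 88 [80.6 81.8 82.8]
top mxpy 87 [80.4 81.5 82.7]
top pxmy 119 [80.1 81.1 82.7]
top pxpy 115 [80.8 81.9 83.1]
side mxmy 177 [81.6 82.2 82.9]
side mxpy 188 [81.6 82.2 82.9]
side pxmy 31 [81.6 82.2 82.9]
side pxpy 43 [81.5 82.3 82.8]
```

Retreat vertically (world up), between the heat sinks.

>>> {"name": "servo_tool", "arguments": {
  "moves": [
    [180,[0,0,-0.006],0],
    [180,[0.001,0,-0.012],0],
    [180,[0.001,0,-0.016],0],
    [180,[0.001,0,-0.018],0],
    [180,[0.001,0,-0.018],0],
    [180,[0.001,0,-0.018],0],
    [180,[0,0,-0.016],0],
    [180,[0,0,-0.01],0]
  ]
}}

```text
time: 43.12
tool_pos: [0.4798, 0.3547, 0.255]
tcp_rot: [-0.391, -3.063, 0.015]
wrist_force: [0.2, 0.2, 0.1]
width: 0.295
```

>>> {"name": "servo_tool", "arguments": {
  "moves": [
    [180,[0,0,-0.01],0],
    [180,[0,-0.01,-0.01],0],
    [180,[0,-0.02,-0.005],0],
    [180,[0,-0.02,0],0],
    [180,[0,-0.02,0],0],
    [180,[0,-0.015,0],0],
    [180,[0,-0.005,0],0],
    [180,[0,0,0],0]
  ]
}}

```text
time: 43.78
tool_pos: [0.458, 0.2628, 0.2902]
tcp_rot: [-0.389, -3.069, 0.008]
wrist_force: [0.6, 0.1, 0.2]
width: 0.293
```

```bash
python3 m.py .4773 .3538 .25 1.316; python3 chk2.py
python3 - <<'E'
from h import *
c=pickle.load(open('top21.pkl','rb'));cv2.imwrite('pics/top21.png',cv2.cvtColor(c["pixels"],cv2.COLOR_RGB2BGR));crop(c,80,140,180,250,5,'pics/t21.png')
c=pickle.load(open('side21.pkl','rb'));crop(c,60,150,340,400,2.3,'pics/s21.png')
E
```

```text
t 43.78 pos [0.458  0.2628 0.2902] th 1.3189 tilt [-0.0479  0.0007] q [ 0.46 -0.01  1.85  0.02  1.35 -0.86] w 0.293 F [0.6 0.1 0.2]
world d [ 0.0193  0.091  -0.0402] tool d now [0.0022 0.0934 0.0393] turn 0.0029
wrist mxmy 727 [82.2 82.7 83.2]
wrist mxpy 730 [82.2 82.8 83.3]
wrist pxmy 636 [81.9 82.3 82.8]
wrist pxpy 672 [82.  82.5 83. ]
top mxmy 88 [80.8 81.8 83.2]
top mxpy 88 [80.6 81.8 82.9]
top pxmy 119 [80.6 81.6 82.7]
top pxpy 117 [80.5 81.8 83. ]
side mxmy 175 [81.5 82.2 82.9]
side mxpy 189 [81.6 82.3 82.9]
side pxmy 117 [81.8 82.4 83. ]
side pxpy 132 [81.6 82.3 82.9]
```

View pics/s21.png

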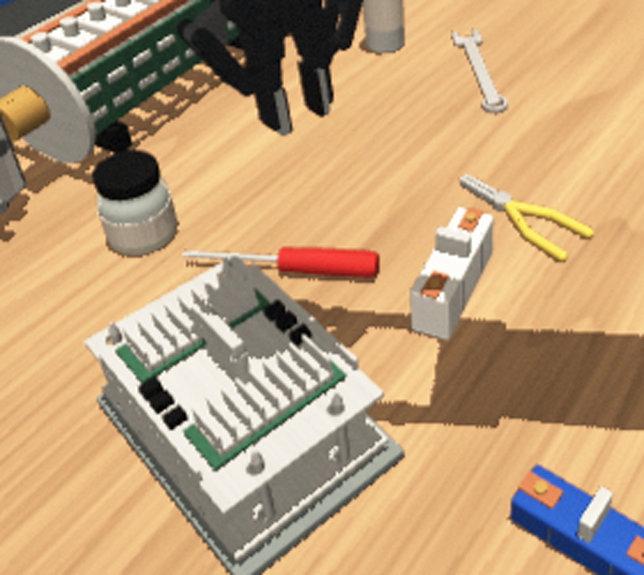

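View pics/top21.png

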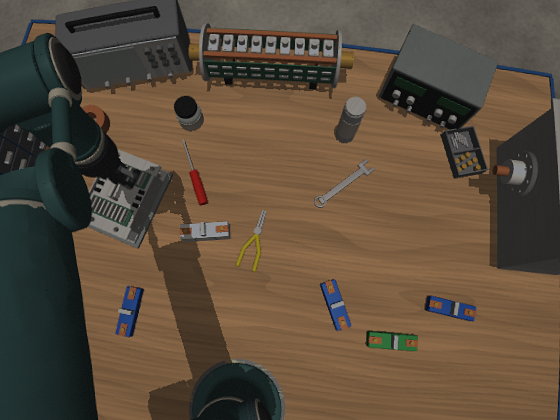

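View pics/t21.png

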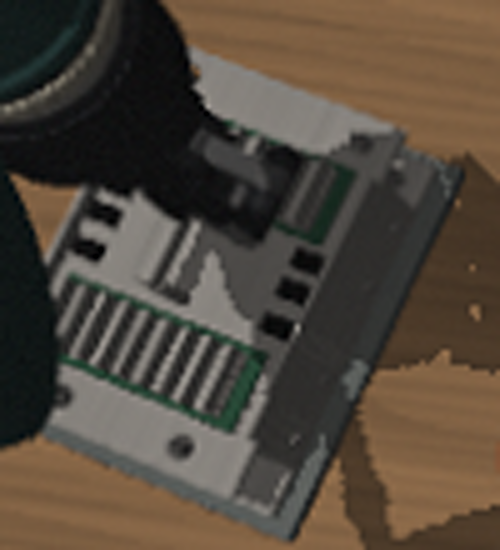

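The side view shows rod tips through the tray's holes at crop (113,332), (336,402) and (256,462). In the top view, the jar, can, spanner, screwdriver, pliers and tall block are where they started. Handing in.

```bash
python3 -c "
from workcell import bot
print(bot.finish_job())"
```

```text
the job is handed in; nothing more can be done
None
```

The two-tier stack is built and handed in at 44 s of the 72 s allowed; the job gave no verdict.

- **Capacitor tray:** it is seated over the four rods. After release its plate read 25 mm high at both ends, as it should when fully down.
- **Low block:** it lies flat in the bay, about 54–55 mm at the top against 53 nominal. That is well below the rim at 77 mm.
- **Driver tray:** its plate top read 81.6–82.8 mm at all four corners in all three cameras, against 82 nominal. Rod tips show through its holes, and the last measured hole-to-rod offset during lowering was under about 1 mm.
- **Bystanders:** all look unmoved in the last top view, judged by eye.

**What disagreed:**
- The tool tilted by up to about 0.08 rad while the arm moved, so the trays were carried slightly off level. My fits put the capacitor tray up to about 0.075 rad off, well under the 0.4 limit.
- The capacitor tray was still about 3 mm high at its -x end when I released it, and it settled flat.
- The wrist and top cameras disagreed by about 2 mm on where the base was. I used the wrist camera for placing the block and the driver tray.
- The driver tray's first press stopped about 2 mm high. A firmer press (about 30 N vertically at the wrist) seated it.

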